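# Pack the filled sample jars into the case and pin its hasp

## Robot

A 6-joint arm with a two-finger parallel gripper is mounted at the origin on the work surface. World frame = base frame: x ahead of the robot, y to its left, z up, the work surface at z = 0. Lengths are in mm, angles in rad, forces in N, time in s.
With the tool pointing down it reaches from about 325 to 750 mm from the base axis. Payload 7.6 kg.
Tool frame: the origin (TCP) lies between the finger pads; the fingertips stand 19 mm ahead of it and the grasp point (between the pads) is the TCP; y points along the fingers, x is the direction in which the jaws open and shut, and the axes are right-handed (so a half turn about y gives the same grasp; the last joint's range is limited). The gripper opens to 85 mm and grips with 20 to 120 N. Pads are 22 mm wide; open, the fingers measure 114 mm over their backs; the gripper's body (76 mm by 85 mm) begins 54 mm behind the grasp point. The pads swing forward as they close: fully open they stand 13 mm farther back than shut.
Start: joints at [-1.413, 0.052, 1.401, -0, 1.689, -0.07], TCP at [118.587, -511.45, 250.323] pointing down, gripper open.
Joint ranges: [-2.9, 2.9], [-0.91, 2.17], [0.12, 2.37], [-1.06, 4.2], [0.26, 2.73], [-2.93, 2.93]. Speed limits (rad/s): [2.57, 2.57, 3.01, 3.14, 3.14, 3.14].

## Interface

Orientations are given as a rotation vector (axis times angle).
In Python, from cell import manip gives the robot as it stands.
- The arm moves only by the tool step_arm, never from a script. Its argument "moves" is a list of rows, each a list of 4 numbers: the shift along the tool's x, y, z in cm, then the turn about the tool's y in rad. In form: [[tx, ty, tz, twist], ...]. A call has 1 to 12 rows; each row is the pose to reach, as a shift and turn from the pose commanded when the call began, along the tool's axes at that moment; what a row does not reach only later rows make up. A row lasts 1/12 s, in which the tool goes at most 41.7 mm and 7.16 degrees, less where a joint would pass 70% of its speed; a pose out of reach is approached as far as the arm can. A call with a gripper value outside its range is refused whole. "fingers" is the closure, from -1 (fully open) to 1 (shut), so that 0 is half open, set as the call begins (left out, the last holds). The fingers move at their own pace and stop on an object; "force" is the grip in N (left out, the last holds). Time passes only in rows, so rows that repeat a pose let the fingers close. It gives the time, the measured TCP pose, the force and the opening at its end, in the units of the state.
- manip.get_state(): the state, without advancing time (a new reading comes with each control period).
- manip.get_image(name): name is "scene" or "side" or "wrist"; returns a dict with "image" (420x560x3 uint8, red, green, blue), "intrinsics" (3x3 intrinsics, pixels), "eye" and "rotation" of the camera in the world. Camera axes: x right, y up, looking along -z (the intrinsics and any distortion apply to the point x, -y, -z); pixel columns grow to the right and rows downward; lengths in mm; the calibration is good to about 2 mm. A picture is of the moment at which its call begins. There is no depth.
- manip.job_done(): hands the job in, once; it reports no verdict.
The state is a dict: "clock": time; "joint_positions": joint angles; "dq": joint speeds; "joint_torque": joint torques, N m; "tcp_pos": TCP position; "tcp_rot": TCP orientation; "force": force on the tool from outside, world axes, zero at the start; "torque": the same for the moment, N m; "finger_gap": finger opening in mm.
Only numpy, scipy, OpenCV 4.12 (cv2) and the standard library are available. Lean on these libraries where they do the work, as an engineer would, in place of code of your own. Each camera call takes 0.05 s, during which the arm holds its last target.

## Task

Lift each sample jar up over the front rail of the riser, draw it out and stand it upright on the floor of the grey case until no jar is left on the riser. Then shut the case's lid fully, swing the red hasp down over its brass staple, and drop the orange-handled retaining pin from its block down through the staple's eye until its collar rests on the eye. Leave the tape, the tumbler and the water bottle where they are.

Things in the scene. Friction and masses are not known exactly. Their poses are not given: they have to be found in the camera images.
- rack: steel desk riser with a blue front retaining rail; fixed. 390 mm wide (its y), 116 mm deep (its x), its front (-x) towards the robot. Origin: centre of its underside on the desk, z up. The shelf board's top is 40 mm above the origin. Rail along y at x = -55 mm, 6 mm thick, its top 30 mm above the board; end plates (y = +-192 mm) rise 32 mm and the back plate (x = +55 mm) 45 mm above the board; open above
- case: grey open-topped sample case with a lid hinged on its far (+x) rim; fixed. Outside 165 (x) by 282 (y) by 76 mm high, walls 6 mm, floor 6 mm thick, so inside 153 by 270 by 70 mm. Origin: centre of its underside on the desk, z up, -x is its front (the hasp side)
- lid (a joint): the lid's angle, rad: 0 = shut flat, grows as it opens; about 1.7 = standing upright, leaning slightly away from the robot. Panel of aluminium 165 mm from hinge to front edge, 282 mm wide, 8 mm thick, hinge axis along the case's y at x = +82.5 mm, z = 76 mm in the case's frame (the panel lies at z 76 to 84 mm when shut). Stiff hinge: it stays where it is left; about 0.3 N m (2 to 4 N at the front edge) moves it. Stop at 1.9 rad
- lid_edge (a point): middle of the lid's front edge, on its outer face (the face that is on top when shut)
- hasp (a joint): angle of the red hasp strap relative to the lid, rad: 3.9 = thrown back over the lid's outer face (its stop: with the lid shut the strap points back and up at 45 degrees), 3.14 = standing straight up from a shut lid, 1.57 = pointing forward, 0 = hanging straight down with the brass staple standing out through its slot. Free hinge: pushed forward past upright on a shut lid it falls to 0 by its own weight within 2 s, otherwise it falls back to 3.9
- hasp_pivot (a point): hasp's hinge axis (along the case's y), at the middle of the lid's front edge, 12 mm in front of it; with the lid shut it lies at x = -94.5, z = 80 mm in the case's frame. Hinge barrel 7 mm thick
- hasp_tip (a point): middle of the hasp strap's free end, 56 mm from the pivot; strap 55 mm wide, 3 mm thick, with a slot 33 mm wide from 12 to 33 mm from the pivot (push it on the solid end beyond the slot)
- eye (a point): brass staple's eye: a flat horizontal loop standing out from the middle of the case's front; this point is the centre of its hole, on the loop's top face (5 mm thick), 28 mm in front of the case's front wall, 60 mm above the desk. Hole 16 mm (case x) by 15 mm (case y), open through downwards. Axes as the case's
- park: black block 50 x 50 x 46 mm with a 12 mm hole, fixed, in which the pin is parked at the start. Origin: centre of its underside
- pin_grip (a point): retaining pin, upright: this point is in its orange handle, on the axis, 52 mm above the underside of its steel collar and 20 mm below the pin's top. Handle 14 mm thick, from 4 to 72 mm above the collar's underside; steel collar 26 mm across, 4 mm thick; steel shank 7 mm thick, 40 mm long, with a tapered foot, below it. Its z axis points up along the pin. Mass about 60 g
- pin_collar (a point): the pin's axis at the underside of its collar (top end of the shank); the collar cannot pass the eye and rests on it when the pin is home
- tape: bystander: roll of yellow tape lying flat, 90 mm across, 48 mm high; origin under its centre
- tumbler: bystander: teal drinking tumbler with black lid, 76 mm across, 135 mm high; origin under its centre
- water: bystander: clear water bottle with blue cap, 70 mm across, 190 mm high; origin under its centre
- jar0_mid (a point): white round sample jar with blue screw cap, 46 mm across, 56 mm high, 90 to 180 g, standing on the shelf behind the rail; this point is its centre, 28 mm above its underside; z axis up. None if absent (or while held)
- jar1_mid (a point): white round sample jar with blue screw cap, 46 mm across, 56 mm high, 90 to 180 g, standing on the shelf behind the rail; this point is its centre, 28 mm above its underside; z axis up. None if absent (or while held)
- jar2_mid (a point): white round sample jar with blue screw cap, 46 mm across, 56 mm high, 90 to 180 g, standing on the shelf behind the rail; this point is its centre, 28 mm above its underside; z axis up. None if absent (or while held)
- jar3_mid (a point): white round sample jar with blue screw cap, 46 mm across, 56 mm high, 90 to 180 g, standing on the shelf behind the rail; this point is its centre, 28 mm above its underside; z axis up. None if absent (or while held)
Mind the look-alikes: they are no part of the job. What is shaped like the part that bears jar2_mid but green or pink is not meant.

How it is judged (in metres and radians):
On the way, in this order (a step that is already met when the one before it is completed fails the run):
1. every jar stands upright on the case's floor, let go (x of jar0_mid in the frame of case between -0.076 and 0.076 m and y of jar0_mid in the frame of case between -0.135 and 0.135 m and z of each of jar0_mid, jar1_mid, jar2_mid, jar3_mid in the frame of case below 0.045 m and angle between each of jar0_mid, jar1_mid, jar2_mid, jar3_mid's own z axis and vertical below 0.2 rad and x of jar1_mid in the frame of case between -0.076 and 0.076 m and y of jar1_mid in the frame of case between -0.135 and 0.135 m and x of jar2_mid in the frame of case between -0.076 and 0.076 m and y of jar2_mid in the frame of case between -0.135 and 0.135 m and x of jar3_mid in the frame of case between -0.076 and 0.076 m and y of jar3_mid in the frame of case between -0.135 and 0.135 m and contact force between the fingers and jar0 below 0.1 N and contact force between the fingers and jar1 below 0.1 N and contact force between the fingers and jar2 below 0.1 N and contact force between the fingers and jar3 below 0.1 N), for 0.2 s.
2. the lid is shut on the jars (before the hasp comes down) (x of jar0_mid in the frame of case between -0.076 and 0.076 m and y of jar0_mid in the frame of case between -0.135 and 0.135 m and z of each of jar0_mid, jar1_mid, jar2_mid, jar3_mid in the frame of case below 0.045 m and angle between each of jar0_mid, jar1_mid, jar2_mid, jar3_mid's own z axis and vertical below 0.2 rad and x of jar1_mid in the frame of case between -0.076 and 0.076 m and y of jar1_mid in the frame of case between -0.135 and 0.135 m and x of jar2_mid in the frame of case between -0.076 and 0.076 m and y of jar2_mid in the frame of case between -0.135 and 0.135 m and x of jar3_mid in the frame of case between -0.076 and 0.076 m and y of jar3_mid in the frame of case between -0.135 and 0.135 m and value of joint lid below 0.05 rad), for 0.2 s.
3. the hasp hangs over the staple (value of joint lid below 0.05 rad and value of joint hasp below 0.2 rad), for 0.2 s.
4. the pin is down through the eye (all of step 3 and distance between pin_collar and eye below 0.01 m and angle between pin_collar's own z axis and vertical below 0.2 rad), for 0.2 s.
At the end, for the whole second after the job is handed in: Every jar present stands upright (0.2 rad) on the case floor, lid shut (under 0.05 rad), hasp over the staple (under 0.2 rad), pin at rest in the eye: collar underside within 10 mm of the eye centre, tilt under 0.2 rad (all of step 4 and x of jar0_mid in the frame of case between -0.076 and 0.076 m and y of jar0_mid in the frame of case between -0.135 and 0.135 m and z of each of jar0_mid, jar1_mid, jar2_mid, jar3_mid in the frame of case below 0.045 m and angle between each of jar0_mid, jar1_mid, jar2_mid, jar3_mid's own z axis and vertical below 0.2 rad and x of jar1_mid in the frame of case between -0.076 and 0.076 m and y of jar1_mid in the frame of case between -0.135 and 0.135 m and x of jar2_mid in the frame of case between -0.076 and 0.076 m and y of jar2_mid in the frame of case between -0.135 and 0.135 m and x of jar3_mid in the frame of case between -0.076 and 0.076 m and y of jar3_mid in the frame of case between -0.135 and 0.135 m and linear speed of pin below 0.03 m/s); the robot touches nothing.
It fails at once if the tape roll is moved more than 3 cm or knocked over (distance of tape from where it was at the start of the episode above 0.03 m or angle between tape's own z axis and vertical above 0.4 rad).
It fails at once if the tumbler is moved more than 3 cm or knocked over (distance of tumbler from where it was at the start of the episode above 0.03 m or angle between tumbler's own z axis and vertical above 0.4 rad).
It fails at once if the water bottle is moved more than 3 cm or knocked over (distance of water from where it was at the start of the episode above 0.03 m or angle between water's own z axis and vertical above 0.4 rad).
Of jar0, jar1, jar2, jar3 only 3 to 4 are there at a start; the rules pass over those that are not, and their reading is None.
At some moment in a run one of jar0, jar1, jar2, jar3 may be knocked a few centimetres aside while the robot is not near it.
It also fails if it takes over 210 s, if anything falls off the work surface, if the arm or the gripper's body presses on something with over 40 N, if the wrist force passes 120 N, or if a joint passes its speed limit or range.

## Working session

There is one attempt and no reset: what is moved stays moved. The work goes in short steps, Python scripts to look and compute and a tool call to move; the robot and the scene stay as the last step left them, time stands still between calls to the robot, and variables do not carry over. Pictures are saved under pics/ and viewed, and the job is handed in when it is done.

Besides the shell and the picture viewer there is one more tool, called after "Call:" as a command line: name --pt "numbers of a row" for each row, then --argument value for the rest. step_arm: Moves the arm, as the interface text tells. Its arguments: {"type":"object","properties":{"moves":{"type":"array","items":{"type":"array","items":{"type":"number"}}},"fingers":{"type":"number"},"force":{"type":"number"}},"required":["moves"]}

```bash
mkdir -p pics; ls
cat > h.py <<'E'
import sys; sys.path.insert(0,'.')
import numpy as np, cv2
from scipy.spatial.transform import Rotation as R
from cell import manip
def grab(n,name):
    d=manip.get_image(n); cv2.imwrite(f'pics/{name}.png',cv2.cvtColor(np.array(d['image']),cv2.COLOR_RGB2BGR))
    import pickle; pickle.dump(d,open(f'pics/{name}.pkl','wb')); return d
def load(name):
    import pickle; return pickle.load(open(f'pics/{name}.pkl','rb'))
def proj(d,P):
    P=np.atleast_2d(np.array(P,float)); c=(P-np.array(d['eye']))@np.array(d['rotation'])
    c=c*[1,-1,-1]; u=c@np.array(d['intrinsics']).T; return u[:,:2]/u[:,2:]
def ray(d,uv):
    uv=np.atleast_2d(np.array(uv,float)); v=np.c_[uv,np.ones(len(uv))]@np.linalg.inv(np.array(d['intrinsics'])).T
    return np.array(d['eye']),(v*[1,-1,-1])@np.array(d['rotation']).T
def onz(d,uv,z):
    o,v=ray(d,uv); return o+v*((z-o[2])/v[:,2:])
E
python3 - <<'E'
from h import *
for n in ['scene','side','wrist']:
    d=grab(n,n+'0'); print(n,{k:np.round(np.array(d[k]),3).tolist() for k in d if k!='image'})
s=manip.get_state(); print(s)
E
```

```text
pics
scene {'intrinsics': [[395.965, 0.0, 283.752], [0.0, 395.965, 206.766], [0.0, 0.0, 1.0]], 'eye': [937.525, 470.913, 978.863], 'rotation': [0.224, 0.716, 2.426]}
side {'intrinsics': [[522.246, 0.0, 286.098], [0.0, 522.246, 215.57], [0.0, 0.0, 1.0]], 'eye': [529.205, 1082.006, 1232.605], 'rotation': [0.045, -1.139, -2.836]}
wrist {'intrinsics': [[294.495, 0.0, 278.269], [0.0, 294.495, 206.901], [0.0, 0.0, 1.0]], 'eye': [195.578, -492.96, 373.062], 'rotation': [-0.264, 0.213, -1.332]}
{'clock': 0.15, 'joint_positions': array([-1.41332364e+00,  5.26974613e-02,  1.40146385e+00,  8.12010625e-06,
        1.68855837e+00, -7.03172629e-02]), 'dq': array([ 3.82357403e-04, -1.58731555e-03, -3.30329867e-03, -4.16236620e-05,
       -6.40170284e-04,  4.99625658e-04]), 'joint_torque': array([ 1.74892633e-03, -3.81950641e+01, -3.60422981e+01,  3.36295420e-05,
        4.61510383e-03, -5.28736606e-06]), 'tcp_pos': array([ 118.54469486, -511.2513937 ,  249.67701857]), 'tcp_rot': array([-1.30758163,  1.04033825, -1.03895893]), 'force': array([ 0.0691084 , -0.39749394,  0.37274219]), 'torque': array([ 0.03052331,  0.01402616, -0.00270605]), 'finger_gap': 85.49465626450689}
```

```bash
sed -i "s/np.array(d\['rotation'\])/RM(d)/g; s/^def proj/def RM(d):\n    return R.from_rotvec(np.array(d['rotation'])).as_matrix()\ndef proj/" h.py
python3 - <<'E'
from h import *
s=manip.get_state(); print(R.from_rotvec(s['tcp_rot']).as_matrix().round(3))
d=load('scene0'); print(proj(d,[[0,0,0],[500,0,0],s['tcp_pos']]))
E
```

```text
[[ 0.226 -0.     0.974]
 [-0.974  0.001  0.226]
 [-0.001 -1.     0.   ]]
[[429.93767611 130.6913338 ]
 [312.2403244  204.47411076]
 [311.65690549   0.71701219]]
```

View pics/scene0.png

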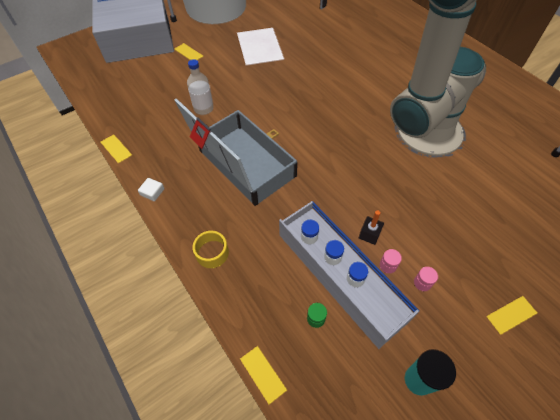

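View pics/side0.png

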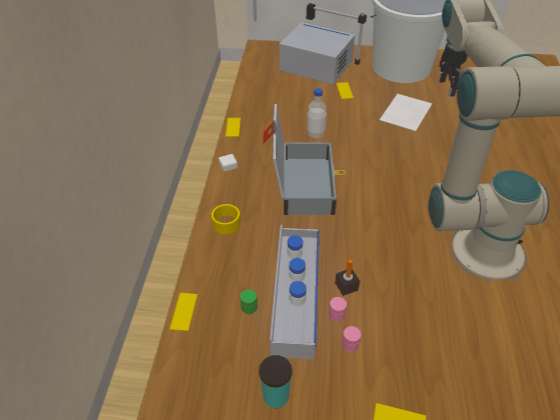

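View pics/wrist0.png

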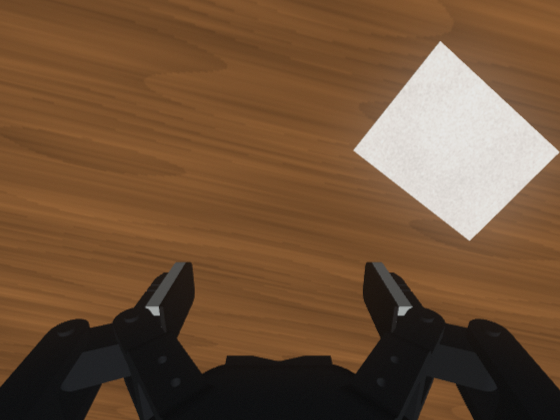

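Run:
```python
import cv2
a=cv2.imread('pics/scene0.png'); 
cv2.imwrite('pics/s_case.png',cv2.resize(a[60:210,160:310],None,fx=4,fy=4,interpolation=2))
cv2.imwrite('pics/s_rack.png',cv2.resize(a[195:345,270:450],None,fx=4,fy=4,interpolation=2))
a=cv2.imread('pics/side0.png'); 
cv2.imwrite('pics/d_case.png',cv2.resize(a[80:220,220:370],None,fx=4,fy=4,interpolation=2))
cv2.imwrite('pics/d_rack.png',cv2.resize(a[220:360,230:380],None,fx=4,fy=4,interpolation=2))
```

```text
(no output)
```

View pics/s_case.png

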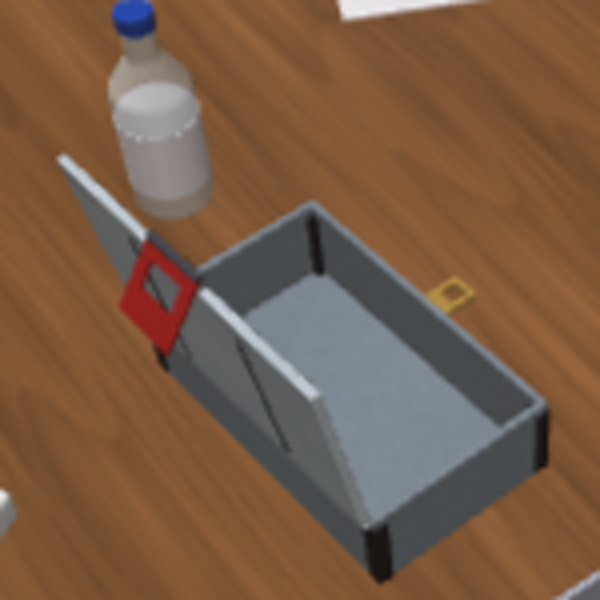

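View pics/s_rack.png

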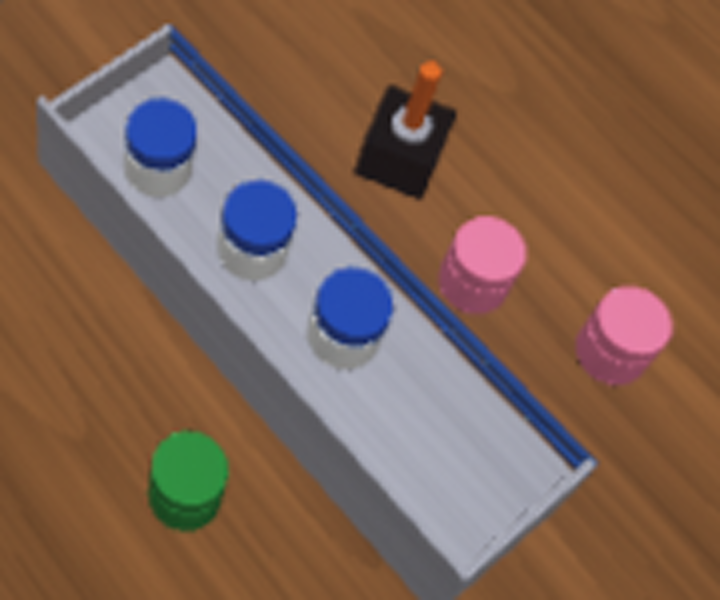

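View pics/d_case.png

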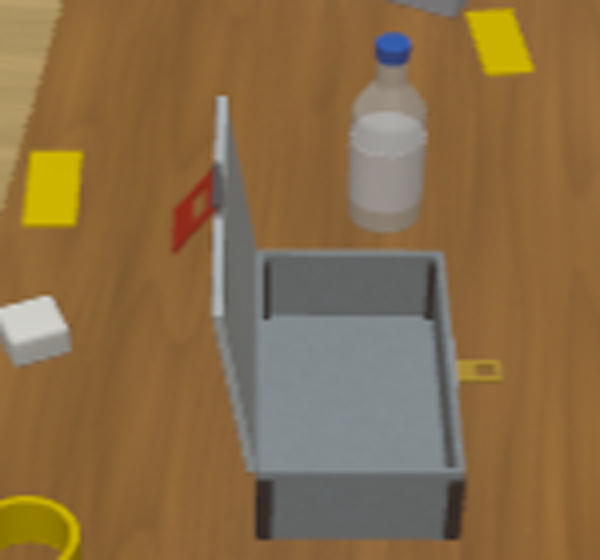

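View pics/d_rack.png

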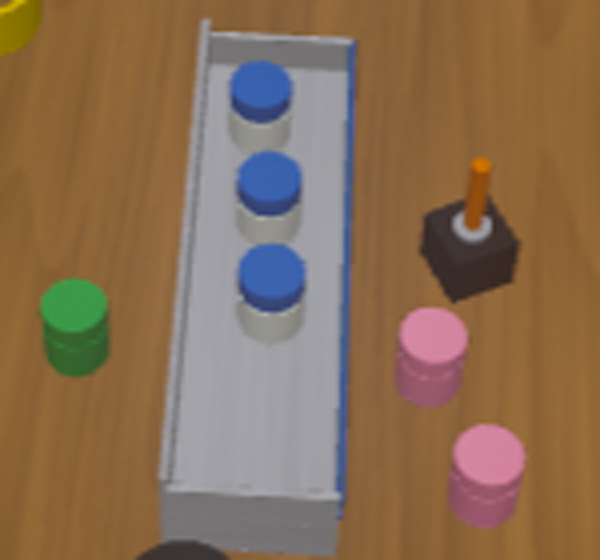

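```bash
cat > fit.py <<'E'
from h import *
from scipy.optimize import least_squares
S=load('scene0');D=load('side0')
def fit(pts,x0):
    def T(p,q): c,s=np.cos(p[2]),np.sin(p[2]); return np.array([p[0]+c*q[0]-s*q[1],p[1]+s*q[0]+c*q[1],q[2]])
    f=lambda p:np.concatenate([(proj(d,T(p,q))[0]-uv) for d,q,uv in pts])
    r=least_squares(f,x0,loss='soft_l1',x_scale=[100,100,1]); return r.x,f(r.x).reshape(-1,2).round(1).tolist()
def tri(a,b):
    A=[];B=[]
    for d,uv in((S,a),(D,b)):
        o,v=ray(d,uv);v=v[0]/np.linalg.norm(v[0]);P=np.eye(3)-np.outer(v,v);A.append(P);B.append(P@o)
    return np.linalg.solve(sum(A),sum(B))
if __name__=='__main__':
    c=(82.5,141)
    print('case',fit([(S,(-82.5,-141,76),(238,111.25)),(S,(-82.5,141,76),(296.25,160.75)),(S,(82.5,141,0),(255.5,205)),(S,(-82.5,141,0),(295,176.75)),
    (D,(82.5,-141,76),(284.5,143.25)),(D,(-82.5,-141,76),(330.25,143.25)),(D,(-82.5,141,76),(335.75,197.5)),(D,(82.5,141,76),(283,197.5)),(D,(82.5,141,0),(285.5,214.25)),(D,(-82.5,141,0),(335,214.25))],[500,-100,0]))
    print('rack',fit([(S,(-58,-195,72),(312,202)),(S,(58,-195,85),(280.5,220)),(S,(-58,195,72),(417.5,310.5)),(S,(58,195,72),(386.25,340)),
    (D,(58,-195,85),(281.75,225.5)),(D,(-58,-195,72),(318.25,230)),(D,(58,195,72),(270.75,340)),(D,(-58,195,72),(315,343.75))],[500,200,0]))
    for n,a,b in [('j0',(310.25,226.25),(295.25,241)),('j1',(334.75,246.75),(297.25,264.25)),('j2',(358.5,268.75),(297.75,287.5)),('pintop',(377.5,212),(350.25,260.5)),('collar',(373,225.5),(348,276.5)),('eye',(160+453/4,60+293/4),(220+485/4,80+370/4)),('hasptip',(160+143/4,60+327/4),(220+174/4,80+242/4)),('lidR',(160+320/4,60+393/4),(220+217/4,80+313/4)),('lidL',(160+62/4,60+158/4),(220+221/4,80+98/4)),
      ('tape',(211,242),(226,213)),('tumb',(435,370),(276,371)),('waterTop',(194,64),(318,92))]:
        print(n,tri(a,b).round(1),'onz s/d')
    for uv in [(310.25,226.25),(334.75,246.75),(358.5,268.75)]: print(onz(S,uv,96).round(1))
    for uv in [(295.25,241),(297.25,264.25),(297.75,287.5)]: print(onz(D,uv,96).round(1))
E
python3 fit.py
```

```text
case (array([ 5.69367057e+02, -2.45581963e+02,  9.19197426e-02]), [[0.1, -2.1], [0.6, -0.8], [-0.7, 0.3], [1.3, -1.0], [-0.8, -0.9], [0.1, -0.8], [-0.1, 0.6], [0.6, 0.5], [-1.9, 0.4], [-1.0, 0.5]])
rack (array([5.73811869e+02, 2.19393541e+02, 3.05933710e-02]), [[0.5, -2.3], [-1.6, -0.6], [2.6, -1.0], [-1.5, 0.7], [-1.7, -0.8], [0.4, -0.5], [-1.2, 2.8], [1.0, 1.6]])
j0 [587.2  94.6  94.1] onz s/d
j1 [574.5 177.5  93.2] onz s/d
j2 [567.2 257.3  95. ] onz s/d
pintop [431.3 172.6 118.4] onz s/d
collar [430.8 173.6  48.9] onz s/d
eye [ 458.3 -256.8   57. ] onz s/d
hasptip [ 714.9 -240.5  192.3] onz s/d
lidR [666.1 -90.9 242.2] onz s/d
lidL [ 693.3 -376.9  232.9] onz s/d
tape [813.2 -36.   55.7] onz s/d
tumb [600.5 519.4 126. ] onz s/d
waterTop [ 556.4 -541.2  183.9] onz s/d
[[588.3  95.7  96. ]]
[[575.3 178.   96. ]]
[[567.1 257.1  96. ]]
[[586.9  95.8  96. ]]
[[574.7 180.2  96. ]]
[[567.5 258.6  96. ]]
```

```bash
cat >> h.py <<'E'
def plan(targets,yaw=None):
    """targets world xyz list; yaw = heading of tool z (rad). prints rows cm"""
    s=manip.get_state(); p=np.array(s['tcp_pos']); M=R.from_rotvec(s['tcp_rot']).as_matrix()
    y0=np.arctan2(M[1,2],M[0,2]); print('t',round(s['clock'],2),'tcp',p.round(1),'yaw',round(y0,3),'down',M[:,1].round(3),'gap',round(s['finger_gap'],1))
    for t in targets:
        print(np.array(t).round(1),'->',((M.T@(np.array(t)-p))/10).round(2), 'twist', None if yaw is None else round(y0-yaw,3))
def W(p,x0,y0,yaw):
    c,s=np.cos(yaw),np.sin(yaw); return np.array([x0+c*p[0]-s*p[1],y0+s*p[0]+c*p[1],p[2]])
CASE=(569.4,-245.6,0.092)
E
python3 -c "
from h import *
plan([(400,-200,260),(480,-50,260),(587.5,95.5,200)],0.03)
for y in (80,0,-80): print(W((-35,y,41),*CASE))"
```

```text
t 0.15 tcp [ 118.5 -511.3  249.7] yaw 0.228 down [-0.     0.001 -1.   ] gap 85.5
[ 400 -200  260] -> [-23.97  -1.    34.45] twist 0.198
[480 -50 260] -> [-36.77  -0.99  45.63] twist 0.198
[587.5  95.5 200. ] -> [-48.51   5.03  59.39] twist 0.198
[ 527.19839367 -169.15378084   41.        ]
[ 534.54801556 -248.81545958   41.        ]
[ 541.89763744 -328.47713831   41.        ]
```

Call:
step_arm --pt "-2.4 -0.5 3.4 0.1" --pt "-4.8 -1 6.9 0.198" --pt "-7.2 -1 10.3 0.198" --pt "-9.6 -1 13.8 0.198" --pt "-12 -1 17.2 0.198" --pt "-14.4 -1 20.7 0.198" --pt "-16.8 -1 24.1 0.198" --pt "-19.2 -1 27.6 0.198" --pt "-21.6 -1 31 0.198" --pt "-24 -1 34.5 0.198" --pt "-27 -1 37 0.198" --pt "-29.5 -1 39.5 0.198" --fingers -0.45 --force 30

```text
clock: 1.15
tcp_pos: [437.5, -132.4, 260.0]
tcp_rot: [-1.224, 1.187, -1.186]
force: [0.7, -0.9, -0.3]
finger_gap: 61.8
```

```bash
python3 -c "
from h import *
plan([(587.5,95.5,200)],0.03)"
```

```text
t 1.15 tcp [ 437.5 -132.4  260. ] yaw 0.031 down [-0.  0. -1.] gap 61.8
[587.5  95.5 200. ] -> [-22.32   6.01  15.69] twist 0.001
```

Gap 61.8 at -0.45, as predicted. On to a point above jar 0.

Call:
step_arm --pt "-3 0.5 2.2 0" --pt "-6 1 4.3 0" --pt "-9 2 6.4 0" --pt "-12 3 8.5 0" --pt "-15 4 10.6 0" --pt "-18 5 12.7 0" --pt "-20.5 6 14.4 0" --pt "-22.3 6 15.7 0" --pt "-22.3 6 15.7 0"

```text
clock: 1.9
tcp_pos: [587.6, 96.1, 198.2]
tcp_rot: [-1.226, 1.187, -1.183]
force: [0.3, -0.4, -0.5]
finger_gap: 62.2
```

```bash
python3 -c "
from h import *
plan([(587.5,95.5,75)],0.03)
grab('wrist','wrist1'); grab('scene','scene1');grab('side','side1')"
```

```text
t 1.9 tcp [587.6  96.1 198.2] yaw 0.034 down [-0.003  0.001 -1.   ] gap 62.2
[587.5  95.5  75. ] -> [ 0.07 12.32  0.02] twist 0.004
```

View pics/wrist1.png

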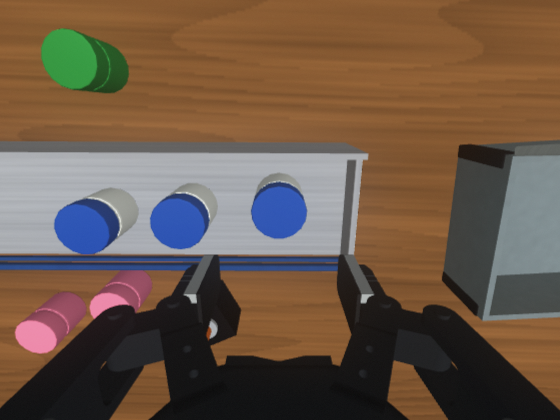

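View pics/side1.png

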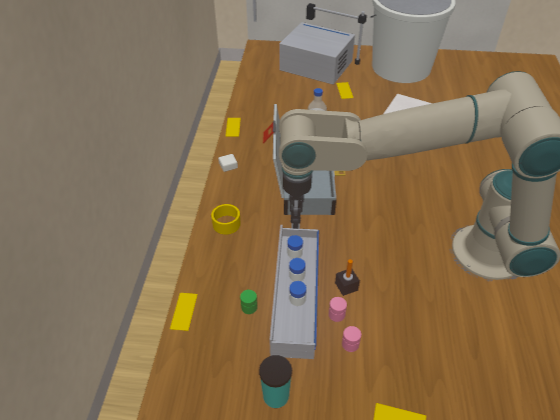

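```bash
python3 -c "
from h import *
d=load('wrist1')
print(onz(d,[(279,211),(180,221),(87,225)],96).round(1))"
```

```text
[[589.5  96.3  96. ]
 [578.2 177.1  96. ]
 [572.1 253.9  96. ]]
```

Call:
step_arm --pt "0 3 0 0" --pt "0 6 0 0" --pt "0 8.5 0 0" --pt "0 10.5 0 0" --pt "0 11.7 0 0" --pt "0 12.3 0 0" --pt "0 12.3 0 0"

```text
clock: 2.63
tcp_pos: [586.6, 92.0, 76.7]
tcp_rot: [-1.224, 1.189, -1.187]
force: [0.0, -0.1, 0.8]
finger_gap: 62.0
```

Call:
step_arm --pt "0 0 0 0" --pt "0 0 0 0" --pt "0 0 0 0" --pt "0 0 0 0" --pt "0 0 0 0" --pt "0 0 0 0" --fingers 1 --force 30

```text
clock: 3.13
tcp_pos: [588.1, 92.7, 79.3]
tcp_rot: [-1.221, 1.185, -1.189]
force: [-0.6, -1.1, 6.4]
finger_gap: 45.3
```

```bash
python3 -c "
from h import *
t=W((-35,80,0),*CASE)
plan([(588,96,205),(t[0],t[1],205)],0.092)"
```

```text
t 3.13 tcp [588.1  92.7  79.3] yaw 0.03 down [ 0.003 -0.    -1.   ] gap 45.3
[588  96 205] -> [ -0.33 -12.57   0.04] twist -0.062
[ 527.2 -169.2  205. ] -> [ 25.99 -12.59  -6.82] twist -0.062
```

Call:
step_arm --pt "0 -1.5 0 0" --pt "0 -4 0 0" --pt "0 -7 0 0" --pt "0 -10 0 0" --pt "0 -12.6 0 0" --pt "0 -12.6 0 0"

```text
clock: 3.63
tcp_pos: [589.1, 92.9, 210.4]
tcp_rot: [-1.215, 1.18, -1.192]
force: [0.6, 0.5, -0.1]
finger_gap: 45.7
```

```bash
python3 -c "
from h import *
t=W((-35,80,0),*CASE)
plan([(t[0],t[1],205)],0.092)
grab('wrist','wrist2'); grab('side','side2'); print(manip.get_state()['force'])"
```

```text
t 3.63 tcp [589.1  92.9 210.4] yaw 0.03 down [ 0.011  0.001 -1.   ] gap 45.7
[ 527.2 -169.2  205. ] -> [26.01  0.45 -6.97] twist -0.062
[ 0.09122083 -0.25016297 -2.40780897]
```

View pics/wrist2.png

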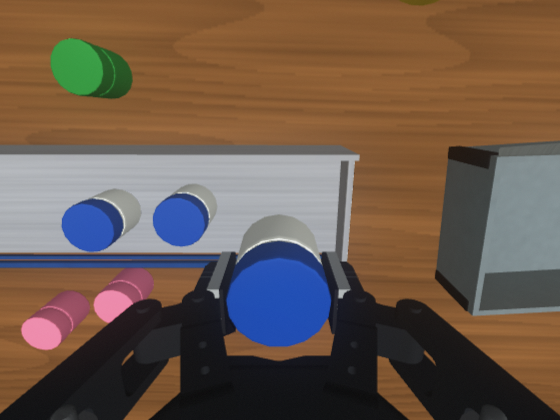

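View pics/side2.png

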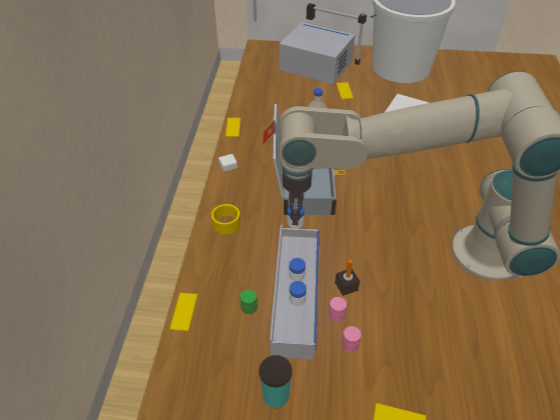

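```bash
python3 -c "
from h import *
d=load('wrist2')
for z in (225,230,235,240,245): print(onz(d,[(279,292)],z).round(1), (onz(d,[(330,292)],z)-onz(d,[(228,292)],z)).round(1))"
```

```text
[[594.1  93.4 225. ]] [[  1.3 -43.8   0. ]]
[[597.4  93.5 230. ]] [[  1.3 -41.8   0. ]]
[[600.7  93.6 235. ]] [[  1.2 -39.8   0. ]]
[[604.   93.7 240. ]] [[  1.1 -37.8   0. ]]
[[607.3  93.8 245. ]] [[  1.1 -35.8   0. ]]
```

Call:
step_arm --pt "2 0 -1.2 0" --pt "5 0 -2.5 0" --pt "8 0 -3.5 -0.062" --pt "11 0 -4.5 -0.062" --pt "14 0 -5.5 -0.062" --pt "17 0 -6.2 -0.062" --pt "20 0 -7 -0.062" --pt "23 0.2 -7 -0.062" --pt "25 0.4 -7 -0.062" --pt "26 0.4 -7 -0.062" --pt "26 0.4 -7 -0.062"

```text
clock: 4.65
tcp_pos: [524.0, -170.6, 197.3]
tcp_rot: [-1.252, 1.146, -1.141]
force: [0.7, 0.8, -2.1]
finger_gap: 45.4
```

```bash
python3 -c "
from h import *
t=W((-35,80,0),*CASE)
plan([(t[0],t[1],50)],0.092)
grab('wrist','wrist3')"
```

```text
t 4.65 tcp [ 524.  -170.6  197.3] yaw 0.089 down [-0.003  0.001 -1.   ] gap 45.4
[ 527.2 -169.2   50. ] -> [-0.1  14.73  0.38] twist -0.003
```

View pics/wrist3.png

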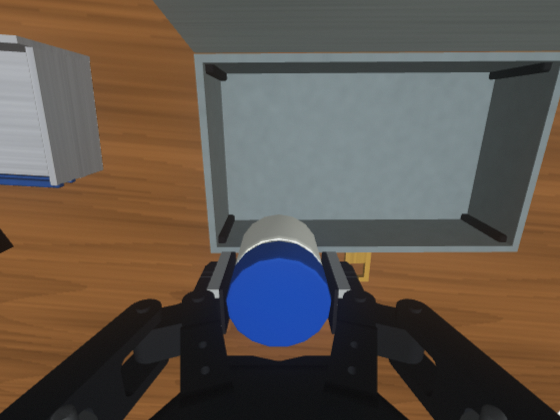

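```bash
python3 -c "
from h import *
d=load('wrist3')
print(onz(d,[(213,252),(519,249),(357,262)],76).round(1), onz(d,[(358,274)],60)); print([W(p,*CASE).round(1) for p in [(-82.5,141,76),(-82.5,-141,76),(-110.5,0,60)]])"
```

```text
[[ 474.1 -113.8   76. ]
 [ 502.3 -393.    76. ]
 [ 475.8 -247.6   76. ]] [[ 454.18073356 -256.44905628   60.        ]]
[array([ 474.3, -112.8,   76. ]), array([ 500.2, -393.6,   76. ]), array([ 459.4, -255.8,   60. ])]
```

Call:
step_arm --pt "0 2 0.4 0" --pt "0 5 0.4 0" --pt "0 8 0.4 0" --pt "0 11 0.4 0" --pt "0 13 0.4 0" --pt "0 14.2 0.4 0" --pt "0 14.6 0.4 0" --pt "0 14.6 0.4 0"

```text
clock: 5.37
tcp_pos: [528.8, -167.9, 52.8]
tcp_rot: [-1.252, 1.141, -1.139]
force: [-0.7, 0.5, -0.6]
finger_gap: 45.2
```

Call:
step_arm --pt "0 0.2 0 0" --pt "0 0.4 0 0" --pt "0 0.6 0 0"

```text
clock: 5.62
tcp_pos: [529.6, -169.1, 48.7]
tcp_rot: [-1.25, 1.139, -1.143]
force: [0.5, 0.0, -1.4]
finger_gap: 45.2
```

Call:
step_arm --pt "0 0.2 0 0" --pt "0 0.35 0 0" --pt "0 0.35 0 0"

```text
clock: 5.87
tcp_pos: [529.3, -169.1, 45.3]
tcp_rot: [-1.251, 1.14, -1.142]
force: [-4.6, 0.9, 6.4]
finger_gap: 45.3
```

Call:
step_arm --pt "0 0.2 0 0" --pt "0 0.35 0 0" --pt "0 0.35 0 0"

```text
clock: 6.12
tcp_pos: [529.8, -169.3, 45.2]
tcp_rot: [-1.25, 1.139, -1.143]
force: [-12.3, 4.8, 27.2]
finger_gap: 45.1
```

Call:
step_arm --pt "0 -0.35 0 0" --pt "0 -0.35 0 0"

```text
clock: 6.28
tcp_pos: [529.5, -169.3, 45.2]
tcp_rot: [-1.25, 1.139, -1.143]
force: [0.0, -1.4, 14.8]
finger_gap: 45.2
```

Call:
step_arm --pt "0 0 0 0" --pt "0 0 0 0" --pt "0 0 0 0" --pt "0 0 0 0" --pt "0 -1.5 0 0" --pt "0 -4 0 0" --pt "0 -7 0 0" --pt "0 -11 0 0" --pt "0 -15 0 0" --pt "0 -15 0 0" --fingers -0.45

```text
clock: 7.12
tcp_pos: [531.7, -170.0, 203.0]
tcp_rot: [-1.246, 1.129, -1.152]
force: [-0.5, -0.4, 1.1]
finger_gap: 61.8
```

```bash
python3 -c "
from h import *
plan([(577,178,200)],0.03)
grab('wrist','wrist4');grab('scene','scene4');grab('side','side4')"
```

```text
t 7.12 tcp [ 531.7 -170.   203. ] yaw 0.092 down [ 0.013 -0.005 -1.   ] gap 61.8
[577 178 200] -> [-34.24   0.17   7.7 ] twist 0.062
```

View pics/wrist4.png

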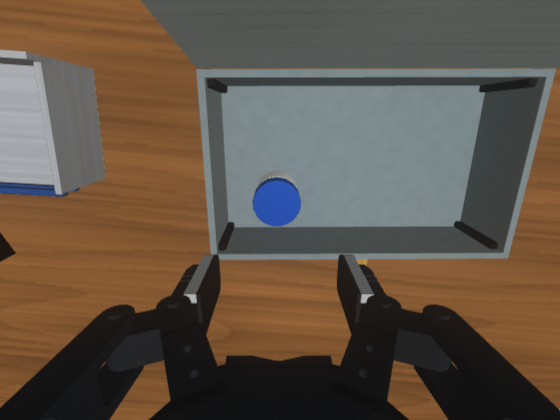

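View pics/scene4.png

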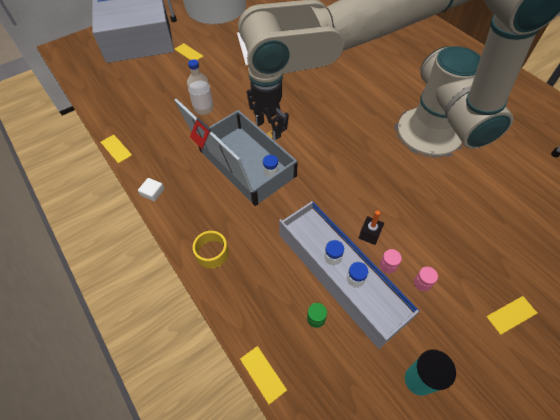

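Call:
step_arm --pt "-3 0 0.6 0.03" --pt "-6.5 0 1.5 0.062" --pt "-10 0 2.2 0.062" --pt "-13.5 0 3 0.062" --pt "-17 0 3.8 0.062" --pt "-20.5 0 4.6 0.062" --pt "-24 0 5.4 0.062" --pt "-27.5 0 6.2 0.062" --pt "-31 0 7 0.062" --pt "-33.5 0 7.6 0.062" --pt "-34.2 0.2 7.6 0.062" --pt "-34.2 0.2 7.6 0.062"

```text
clock: 8.27
tcp_pos: [572.0, 180.0, 188.7]
tcp_rot: [-1.229, 1.188, -1.184]
force: [0.4, -0.6, 0.6]
finger_gap: 62.1
```

```bash
python3 -c "
from h import *
grab('wrist','wrist5');plan([(576,178.3,75)],0.03)"
```

```text
t 8.32 tcp [572.3 178.5 189.3] yaw 0.031 down [-0.004 -0.001 -1.   ] gap 61.8
[576.  178.3  75. ] -> [ 0.02 11.43  0.41] twist 0.001
```

View pics/wrist5.png

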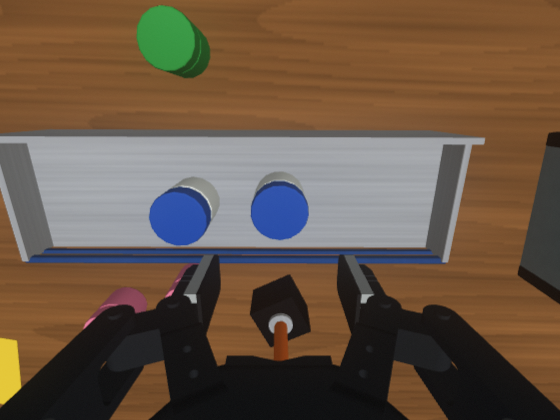

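Call:
step_arm --pt "0 3 0.4 0" --pt "0 6 0.4 0" --pt "0 8.5 0.4 0" --pt "0 10.2 0.4 0" --pt "0 11.2 0.4 0" --pt "0 11.4 0.4 0" --pt "0 11.4 0.4 0"

```text
clock: 8.9
tcp_pos: [577.1, 177.7, 77.6]
tcp_rot: [-1.223, 1.189, -1.188]
force: [-0.3, 0.0, 0.6]
finger_gap: 61.9
```

Call:
step_arm --pt "0 0 0 0" --pt "0 0 0 0" --pt "0 0 0 0" --pt "0 0 0 0" --pt "0 0 0 0" --pt "0 0 0 0" --fingers 1

```text
clock: 9.4
tcp_pos: [578.1, 178.7, 79.7]
tcp_rot: [-1.221, 1.185, -1.189]
force: [0.5, -1.6, 6.3]
finger_gap: 45.2
```

Call:
step_arm --pt "0 -1.5 0 0" --pt "0 -4 0 0" --pt "0 -7 0 0" --pt "0 -10 0 0" --pt "0 -12.6 0 0" --pt "0 -12.6 0 0"

```text
clock: 9.9
tcp_pos: [579.0, 179.4, 210.9]
tcp_rot: [-1.214, 1.181, -1.19]
force: [0.8, 1.1, 0.4]
finger_gap: 45.1
```

```bash
python3 -c "
from h import *
t=W((-35,0,0),*CASE)
grab('wrist','wrist6');plan([(t[0],t[1],200)],0.092)"
```

```text
t 9.95 tcp [578.3 179.2 207.6] yaw 0.03 down [ 0.007  0.002 -1.   ] gap 45.2
[ 534.5 -248.8  200. ] -> [42.65  0.66 -5.67] twist -0.062
```

View pics/wrist6.png

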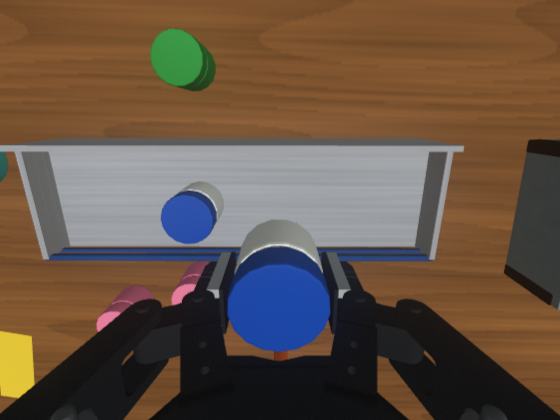

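Call:
step_arm --pt "2.5 0 -2 0" --pt "6 0 -3.5 0" --pt "9.7 0 -5 -0.062" --pt "13.4 0 -5.7 -0.062" --pt "17.1 0 -5.7 -0.062" --pt "20.8 0 -5.7 -0.062" --pt "24.5 0 -5.7 -0.062" --pt "28.2 0 -5.7 -0.062" --pt "32 0 -5.7 -0.062" --pt "35.8 0 -5.7 -0.062" --pt "39.5 0 -5.7 -0.062" --pt "42 0 -5.7 -0.062"

```text
clock: 10.95
tcp_pos: [531.6, -245.6, 201.7]
tcp_rot: [-1.252, 1.145, -1.141]
force: [0.0, 1.1, -0.8]
finger_gap: 45.2
```

Call:
step_arm --pt "0.6 0.2 0 0" --pt "0.6 0.2 0 0"

```text
clock: 11.12
tcp_pos: [532.3, -249.9, 199.4]
tcp_rot: [-1.251, 1.146, -1.14]
force: [0.1, -0.2, -1.0]
finger_gap: 45.4
```

```bash
python3 -c "
from h import *
t=W((-35,0,0),*CASE)
grab('wrist','wrist7');plan([(t[0],t[1],50)],0.092)"
```

```text
t 11.17 tcp [ 532.6 -248.5  199.9] yaw 0.091 down [-0.003  0.002 -1.   ] gap 45.1
[ 534.5 -248.8   50. ] -> [ 0.08 14.99  0.22] twist -0.001
```

View pics/wrist7.png

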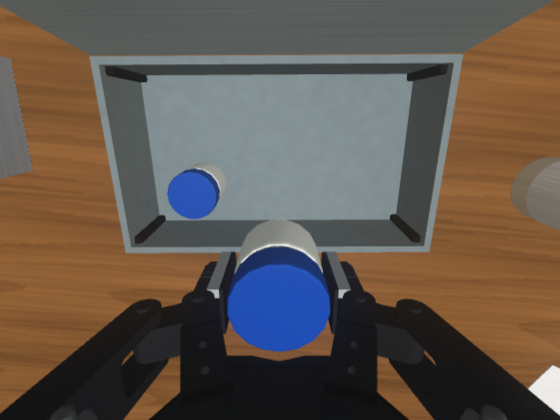

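Call:
step_arm --pt "0 2 0.2 0" --pt "0 5 0.2 0" --pt "0 8 0.2 0" --pt "0 11 0.2 0" --pt "0 13 0.2 0" --pt "0 14.5 0.2 0" --pt "0 15.1 0.2 0" --pt "0 15.3 0.2 0" --pt "0 15.3 0.2 0"

```text
clock: 11.92
tcp_pos: [535.5, -247.6, 49.1]
tcp_rot: [-1.252, 1.14, -1.14]
force: [0.7, -0.1, -0.5]
finger_gap: 45.5
```

Call:
step_arm --pt "0 0.2 0 0" --pt "0 0.2 0 0"

```text
clock: 12.08
tcp_pos: [535.8, -248.6, 47.9]
tcp_rot: [-1.251, 1.139, -1.143]
force: [-0.2, -0.0, -1.2]
finger_gap: 45.3
```

Call:
step_arm --pt "0 0.2 0 0" --pt "0 0.3 0 0" --pt "0 0.3 0 0"

```text
clock: 12.33
tcp_pos: [535.9, -248.9, 45.7]
tcp_rot: [-1.25, 1.14, -1.143]
force: [-2.4, 1.1, 6.8]
finger_gap: 45.1
```

Contact with the floor. Release, rise.

Call:
step_arm --pt "0 0 0 0" --pt "0 0 0 0" --pt "0 0 0 0" --pt "0 0 0 0" --pt "0 -1.5 0 0" --pt "0 -4 0 0" --pt "0 -7 0 0" --pt "0 -11 0 0" --pt "0 -15.5 0 0" --pt "0 -15.5 0 0" --fingers -0.45

```text
clock: 13.17
tcp_pos: [537.7, -249.9, 208.5]
tcp_rot: [-1.248, 1.129, -1.152]
force: [1.5, 0.6, 2.0]
finger_gap: 61.6
```

```bash
python3 -c "
from h import *
plan([(569,257,190)],0.03)
grab('wrist','wrist8');grab('scene','scene8')"
```

```text
t 13.17 tcp [ 537.7 -249.9  208.5] yaw 0.092 down [ 0.013 -0.007 -1.   ] gap 61.6
[569 257 190] -> [-50.2    1.54   7.75] twist 0.062
```

View pics/scene8.png

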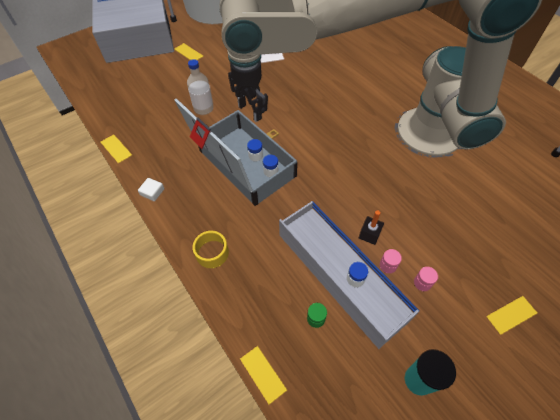

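View pics/wrist8.png

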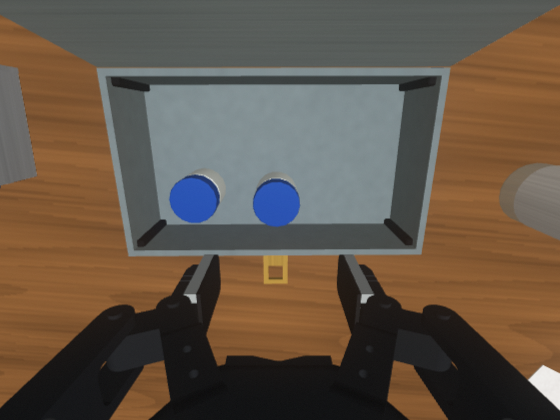

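Call:
step_arm --pt "-3 0 0.6 0" --pt "-6.5 0 1 0.062" --pt "-10.5 0 2 0.062" --pt "-14.5 0 2.5 0.062" --pt "-18.5 0 3 0.062" --pt "-22.5 0 3.5 0.062" --pt "-26.5 0 4 0.062" --pt "-30.5 0 4.5 0.062" --pt "-34.5 0 5 0.062" --pt "-38.5 0 6 0.062" --pt "-42.5 0 7 0.062" --pt "-46 0.5 7.7 0.062"

```text
clock: 14.27
tcp_pos: [569.4, 219.1, 192.5]
tcp_rot: [-1.225, 1.187, -1.186]
force: [0.9, 0.8, 0.5]
finger_gap: 61.9
```

Call:
step_arm --pt "-3 0.5 0 0" --pt "-4.2 0.8 0 0" --pt "-4.2 0.8 0 0" --pt "-4.2 0.8 0 0"

```text
clock: 14.6
tcp_pos: [568.0, 258.1, 184.0]
tcp_rot: [-1.227, 1.188, -1.187]
force: [-0.1, -0.6, 0.8]
finger_gap: 62.1
```

```bash
python3 -c "
from h import *
grab('wrist','wrist9');plan([(569,257,75)],0.03)"
```

```text
t 14.65 tcp [568.4 257.4 184.8] yaw 0.029 down [-0.001 -0.001 -1.   ] gap 62.1
[569 257  75] -> [ 0.03 10.98  0.08] twist -0.001
```

View pics/wrist9.png

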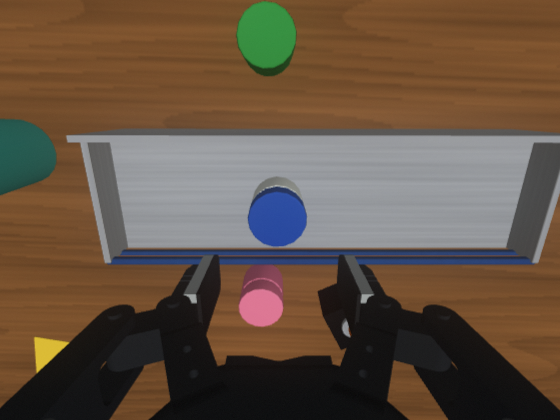

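```bash
python3 -c "
from h import *
d=load('wrist9');print(onz(d,[(277.5,218)],96).round(1))"
```

```text
[[569.1 259.3  96. ]]
```

Call:
step_arm --pt "0 3 0.1 0" --pt "0 6 0.1 0" --pt "0 8.5 0.1 0" --pt "0 10 0.1 0" --pt "0 10.8 0.1 0" --pt "0 11 0.1 0" --pt "0 11 0.1 0"

```text
clock: 15.23
tcp_pos: [569.9, 257.7, 76.3]
tcp_rot: [-1.222, 1.188, -1.188]
force: [0.5, -0.4, 0.6]
finger_gap: 61.8
```

Call:
step_arm --pt "0 0 0 0" --pt "0 0 0 0" --pt "0 0 0 0" --pt "0 0 0 0" --pt "0 0 0 0" --pt "0 0 0 0" --fingers 1

```text
clock: 15.73
tcp_pos: [570.5, 258.7, 77.8]
tcp_rot: [-1.22, 1.185, -1.189]
force: [0.7, -1.9, 6.4]
finger_gap: 45.0
```

Call:
step_arm --pt "0 -1.5 0 0" --pt "0 -4 0 0" --pt "0 -7 0 0" --pt "0 -10 0 0" --pt "0 -12.6 0 0" --pt "0 -12.6 0 0"

```text
clock: 16.23
tcp_pos: [571.3, 259.5, 209.1]
tcp_rot: [-1.213, 1.181, -1.189]
force: [0.9, -0.2, -0.2]
finger_gap: 45.4
```

```bash
python3 -c "
from h import *
t=W((-35,-80,0),*CASE)
grab('wrist','wrist10');grab('side','side10');plan([(t[0],t[1],200)],0.092)"
```

```text
t 16.33 tcp [569.7 258.8 202.6] yaw 0.03 down [ 0.002  0.001 -1.   ] gap 45.3
[ 541.9 -328.5  200. ] -> [58.62  0.21 -4.54] twist -0.062
```

View pics/side10.png

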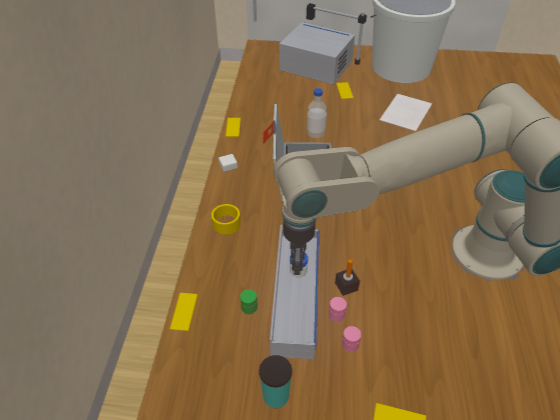

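View pics/wrist10.png

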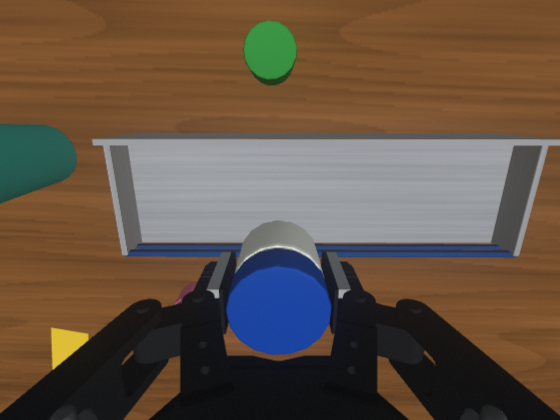

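Call:
step_arm --pt "2.5 0 -2 0" --pt "6 0 -3 0" --pt "10 0 -4.5 -0.062" --pt "14 0 -5 -0.062" --pt "18 0 -5.5 -0.062" --pt "22 0 -5.5 -0.062" --pt "26 0 -5.5 -0.062" --pt "30 0 -5.5 -0.062" --pt "34 0 -5.5 -0.062" --pt "38 0 -5.5 -0.062" --pt "42 0 -5 -0.062" --pt "46 0 -5 -0.062"

```text
clock: 17.33
tcp_pos: [532.4, -204.3, 199.3]
tcp_rot: [-1.252, 1.144, -1.138]
force: [0.7, -0.1, -0.7]
finger_gap: 45.0
```

```bash
python3 -c "
from h import *
t=W((-35,-80,0),*CASE)
plan([(t[0],t[1],200)],0.092)"
```

```text
t 17.33 tcp [ 532.4 -204.3  199.3] yaw 0.092 down [-0.003  0.002 -1.   ] gap 45.0
[ 541.9 -328.5  200. ] -> [12.46 -0.09 -0.2 ] twist -0.0
```

Call:
step_arm --pt "3.5 0 0 0" --pt "7 0 0 0" --pt "10 0 0 0" --pt "12 0 0 0" --pt "12.3 0 0 0" --pt "12.3 0 0 0"

```text
clock: 17.83
tcp_pos: [543.6, -325.7, 199.0]
tcp_rot: [-1.251, 1.146, -1.139]
force: [-0.1, -0.0, -1.8]
finger_gap: 45.4
```

```bash
python3 -c "
from h import *
t=W((-35,-80,0),*CASE)
grab('wrist','wrist11');plan([(t[0],t[1],50)],0.092)"
```

```text
t 17.88 tcp [ 544.  -324.6  199.7] yaw 0.091 down [-0.003  0.002 -1.   ] gap 45.4
[ 541.9 -328.5   50. ] -> [ 0.41 14.97 -0.2 ] twist -0.001
```

View pics/wrist11.png

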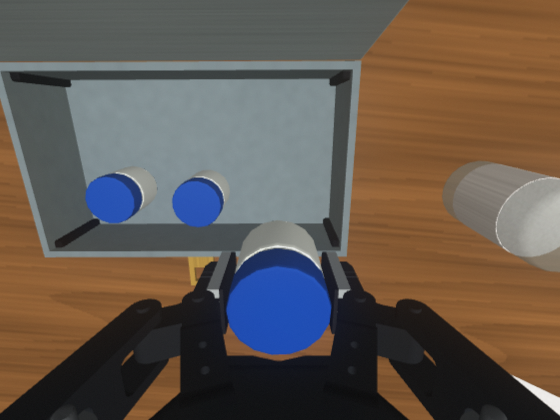

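Call:
step_arm --pt "0.2 2 -0.2 0" --pt "0.2 5 -0.2 0" --pt "0.2 8 -0.2 0" --pt "0.2 11 -0.2 0" --pt "0.2 13 -0.2 0" --pt "0.2 14.5 -0.2 0" --pt "0.2 15.2 -0.2 0" --pt "0.2 15.4 -0.2 0" --pt "0.2 15.5 -0.2 0"

```text
clock: 18.63
tcp_pos: [543.0, -326.6, 47.1]
tcp_rot: [-1.252, 1.14, -1.141]
force: [0.9, 0.7, -1.3]
finger_gap: 45.4
```

Call:
step_arm --pt "0 0.2 0 0" --pt "0 0.3 0 0" --pt "0 0.3 0 0"

```text
clock: 18.88
tcp_pos: [543.0, -327.5, 44.6]
tcp_rot: [-1.251, 1.14, -1.142]
force: [-0.1, -0.7, -1.6]
finger_gap: 45.7
```

Call:
step_arm --pt "0 0.15 0 0" --pt "0 0.2 0 0" --pt "0 0.2 0 0"

```text
clock: 19.13
tcp_pos: [543.1, -327.7, 43.9]
tcp_rot: [-1.251, 1.14, -1.143]
force: [-3.0, 2.4, 7.9]
finger_gap: 45.4
```

Call:
step_arm --pt "0 0 0 0" --pt "0 0 0 0" --pt "0 0 0 0" --pt "0 0 0 0" --pt "0 -1.5 0 0" --pt "0 -4 0 0" --pt "0 -7 0 0" --pt "0 -11 0 0" --pt "0 -15.5 0 0" --pt "0 -15.5 0 0" --fingers -0.45

```text
clock: 19.97
tcp_pos: [545.1, -329.1, 208.0]
tcp_rot: [-1.249, 1.127, -1.155]
force: [0.5, -0.6, 2.4]
finger_gap: 61.9
```

```bash
python3 -c "
from h import *
grab('wrist','wrist12');grab('side','side12');grab('scene','scene12');plan([(500,-250,300)],0.092)
a=cv2.imread('pics/side12.png'); cv2.imwrite('pics/side12c.png',cv2.resize(a[80:220,220:370],None,fx=4,fy=4,interpolation=2))"
```

```text
t 20.12 tcp [ 542.9 -327.6  198. ] yaw 0.092 down [ 0.002 -0.001 -1.   ] gap 61.4
[ 500 -250  300] -> [ -8.11 -10.23  -3.55] twist -0.0
```

View pics/wrist12.png

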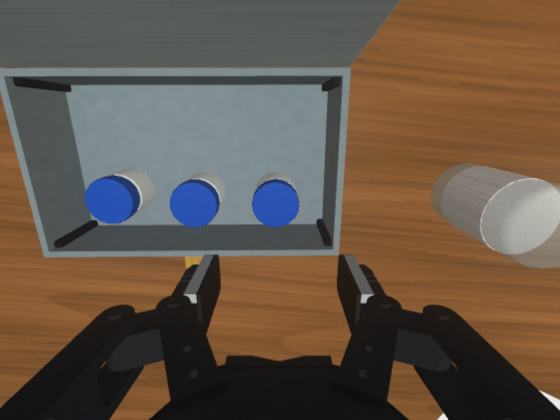

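View pics/side12c.png

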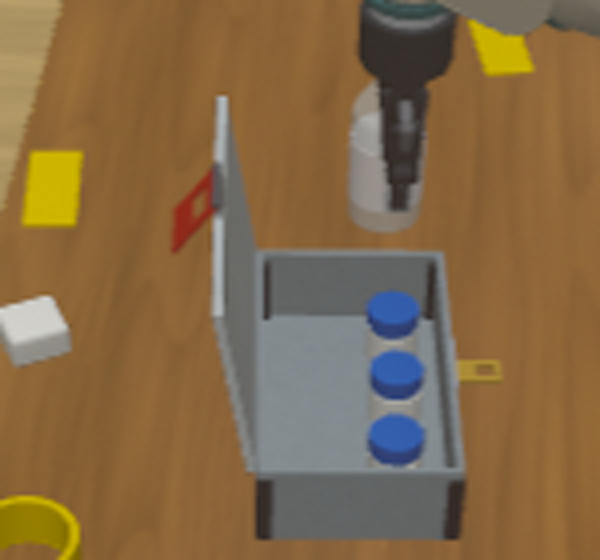

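View pics/scene12.png

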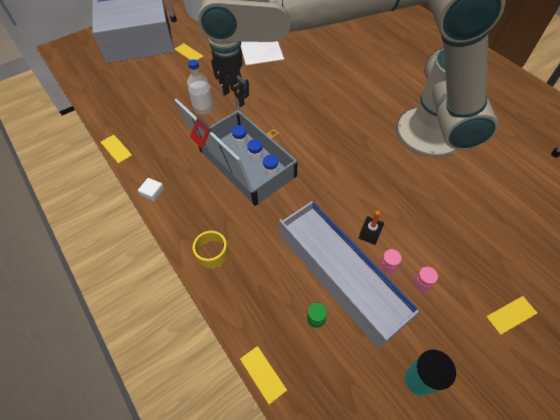

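Call:
step_arm --pt "0 -3 0 0" --pt "0 -6 0 0" --pt "0 -9 0 0" --pt "-3 -9 0 0" --pt "-6.5 -9 0 0" --pt "-10 -9 0 0" --pt "-13.5 -9 0 0" --pt "-16.5 -9 0 0" --pt "-17.4 -9 0 0" --pt "-17.4 -9 0 0" --fingers 1

```text
clock: 20.95
tcp_pos: [526.5, -152.2, 285.5]
tcp_rot: [-1.253, 1.141, -1.138]
force: [0.0, -0.3, 0.4]
finger_gap: 0.2
```

```bash
cat >> h.py <<'E'
def incase(p):
    x0,y0,a=CASE; dx,dy=p[0]-x0,p[1]-y0; c,s=np.cos(a),np.sin(a); return np.array([c*dx+s*dy,-s*dx+c*dy,p[2]])
E
python3 -c "
from h import *
s=manip.get_state();print(incase(s['tcp_pos']).round(1),s['joint_positions'].round(2),s['clock'],s['finger_gap']);plan([],0.092)
grab('side','side13')"
```

```text
[-34.2  97.  285.5] [-0.35  0.11  1.27  0.    1.76  1.13] 20.95 0.16940727250973778
t 20.95 tcp [ 526.5 -152.2  285.5] yaw 0.095 down [-0.002  0.001 -1.   ] gap 0.2
```

View pics/side13.png

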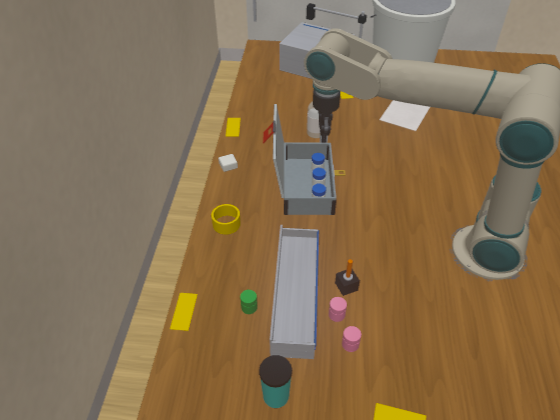

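Call:
step_arm --pt "0 0 3 0" --pt "0 0 6.5 0" --pt "0 0 10 0" --pt "0 0 13 0" --pt "0 0 16 0" --pt "0 0 18.5 0" --pt "0 0 18.5 0" --pt "0 0 18.5 0"

```text
clock: 21.67
tcp_pos: [711.6, -139.0, 282.1]
tcp_rot: [-1.254, 1.147, -1.139]
force: [-0.7, -0.1, -1.2]
finger_gap: 0.2
```

```bash
python3 -c "
from h import *
s=manip.get_state();print(incase(s['tcp_pos']).round(1),s['joint_positions'].round(2),s['clock'],s['force']);plan([],0.092)
grab('side','side14')
a=cv2.imread('pics/side14.png'); cv2.imwrite('pics/side14c.png',cv2.resize(a[40:220,220:400],None,fx=3.2,fy=3.2,interpolation=2))"
```

```text
[151.4  93.1 282.1] [-0.24  0.68  0.56 -0.    1.91  1.24] 21.6667 [-0.73089343 -0.10968572 -1.17241377]
t 21.67 tcp [ 711.6 -139.   282.1] yaw 0.09 down [-0.006  0.001 -1.   ] gap 0.2
```

View pics/side14c.png

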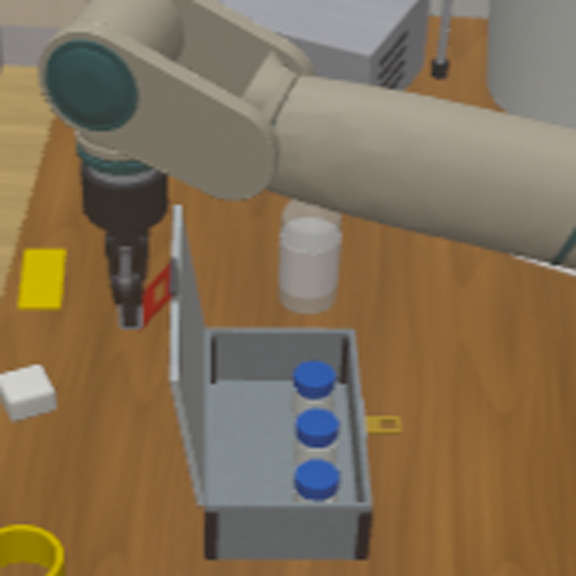

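Call:
step_arm --pt "0 2 0 0" --pt "0 4.5 0 0" --pt "0 6.2 0 0" --pt "0 6.2 -0.5 0" --pt "0 6.2 -1 0" --pt "0 6.2 -1.5 0" --pt "0 6.2 -2 0" --pt "0 6.2 -2 0"

```text
clock: 22.38
tcp_pos: [690.5, -139.5, 227.6]
tcp_rot: [-1.249, 1.139, -1.144]
force: [-0.6, 0.2, 0.7]
finger_gap: 0.1
```

```bash
python3 -c "
from h import *
s=manip.get_state();print(incase(s['tcp_pos']).round(1),s['joint_positions'].round(2),s['clock'],s['force']);plan([],0.092)
grab('side','side15')
a=cv2.imread('pics/side15.png'); cv2.imwrite('pics/side15c.png',cv2.resize(a[40:220,220:400],None,fx=3.2,fy=3.2,interpolation=2))"
```

```text
[130.3  94.5 227.6] [-0.25  0.59  0.8  -0.    1.76  1.23] 22.3833 [-0.59297478  0.22982287  0.68510649]
t 22.38 tcp [ 690.5 -139.5  227.6] yaw 0.091 down [ 0.003 -0.001 -1.   ] gap 0.1
```

View pics/side15c.png

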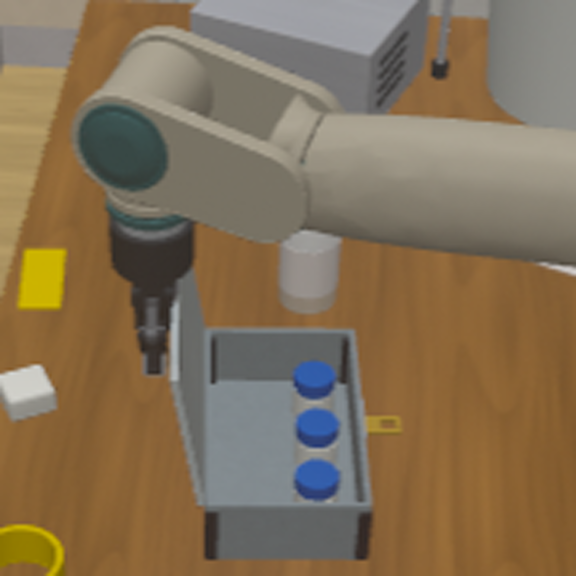

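Call:
step_arm --pt "0 0 -0.5 0" --pt "0 0 -1 0" --pt "0 0 -1.5 0" --pt "0 0 -2 0" --pt "0 0 -2.5 0" --pt "0 0 -3 0" --pt "0 0 -3.5 0" --pt "0 0 -4 0" --pt "0 -0.2 -4.5 0" --pt "0 -0.3 -5 0" --pt "0 -0.4 -5.5 0" --pt "0 -0.4 -5.5 0"

```text
clock: 23.43
tcp_pos: [635.3, -144.2, 229.0]
tcp_rot: [-1.252, 1.142, -1.141]
force: [0.1, 0.2, 0.0]
finger_gap: -0.1
```

```bash
cat > st.py <<'E'
import sys
from h import *
s=manip.get_state();print(incase(s['tcp_pos']).round(1),s['joint_positions'].round(2),s['clock'],s['force'].round(1),s['finger_gap'].round(1))
n=sys.argv[1]
for v in sys.argv[2:]:
    grab(v,v+n); a=cv2.imread(f'pics/{v}{n}.png')
    if v=='side': cv2.imwrite(f'pics/{v}{n}c.png',cv2.resize(a[40:220,220:400],None,fx=3.2,fy=3.2,interpolation=2))
    if v=='scene': cv2.imwrite(f'pics/{v}{n}c.png',cv2.resize(a[40:220,150:330],None,fx=3.2,fy=3.2,interpolation=2))
E
python3 st.py 16 side
```

```text
Traceback (most recent call last):
  File "st.py", line 3, in <module>
    s=manip.get_state();print(incase(s['tcp_pos']).round(1),s['joint_positions'].round(2),s['clock'],s['force'].round(1),s['finger_gap'].round(1))
                                                                                                                         ^^^^^^^^^^^^^^^^^^^^^
AttributeError: 'float' object has no attribute 'round'
```

```bash
sed -i "s/s\['finger_gap'\].round(1)/round(s['finger_gap'],1)/" st.py; python3 st.py 16 side
```

```text
[ 74.9  94.9 229. ] [-0.28  0.42  1.01 -0.    1.71  1.2 ] 23.4333 [0.1 0.2 0. ] -0.1
```

View pics/side16c.png

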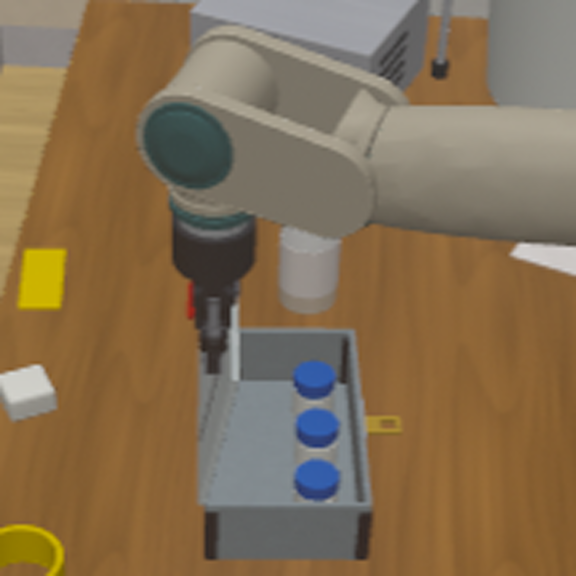

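Call:
step_arm --pt "0 0 -1.1 0" --pt "0 0 -2.2 0" --pt "0 0.4 -3.4 0" --pt "0 0.9 -4.5 0" --pt "0 1.5 -5.5 0" --pt "0 2.2 -6.5 0" --pt "0 3 -7.5 0" --pt "0 3.8 -8.4 0" --pt "0 4.7 -9.2 0" --pt "0 5.7 -9.9 0" --pt "0 6.8 -10.5 0" --pt "0 6.8 -10.5 0"

```text
clock: 24.48
tcp_pos: [530.0, -153.5, 158.5]
tcp_rot: [-1.253, 1.146, -1.139]
force: [0.3, 0.4, -1.0]
finger_gap: 0.0
```

```bash
python3 st.py 17 side scene
```

```text
[-30.8  95.3 158.5] [-0.35  0.18  1.45 -0.    1.52  1.13] 24.4833 [ 0.3  0.4 -1. ] 0.0
```

View pics/side17c.png

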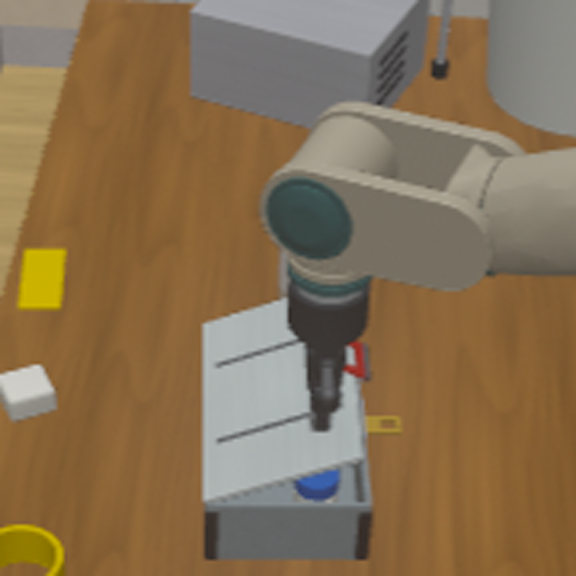

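View pics/scene17c.png

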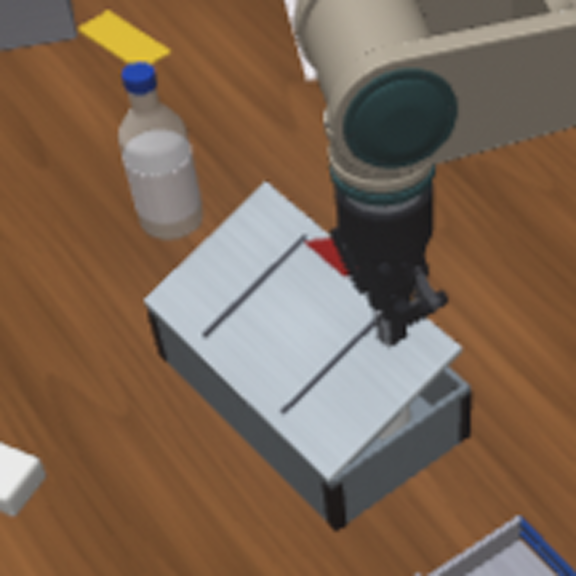

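Call:
step_arm --pt "0 0.8 -0.3 0" --pt "0 1.6 -0.6 0" --pt "0 2.4 -0.9 0" --pt "0 3.2 -1.1 0" --pt "0 4 -1.2 0" --pt "0 4.6 -1.3 0" --pt "0 5.1 -1.4 0" --pt "0 5.5 -1.5 0" --pt "0 5.5 -1.5 0"

```text
clock: 25.33
tcp_pos: [516.3, -154.9, 104.8]
tcp_rot: [-1.252, 1.143, -1.14]
force: [-0.2, -0.5, -0.3]
finger_gap: 0.2
```

Call:
step_arm --pt "0 0.2 0 0" --pt "0 0.3 0 0" --pt "0 0.3 0 0"

```text
clock: 25.58
tcp_pos: [517.0, -155.1, 103.2]
tcp_rot: [-1.251, 1.141, -1.142]
force: [-0.3, 0.3, 0.8]
finger_gap: -0.1
```

Call:
step_arm --pt "0 0.2 0 0" --pt "0 0.4 0 0" --pt "0 0.4 0 0"

```text
clock: 25.83
tcp_pos: [517.2, -155.2, 102.8]
tcp_rot: [-1.251, 1.14, -1.143]
force: [-12.8, 3.6, 24.3]
finger_gap: -0.3
```

```bash
python3 st.py 18 side scene
```

```text
[-43.6  94.8 102.8] [-0.36  0.19  1.55 -0.    1.4   1.12] 25.8333 [-12.8   3.6  24.3] -0.3
```

View pics/side18c.png

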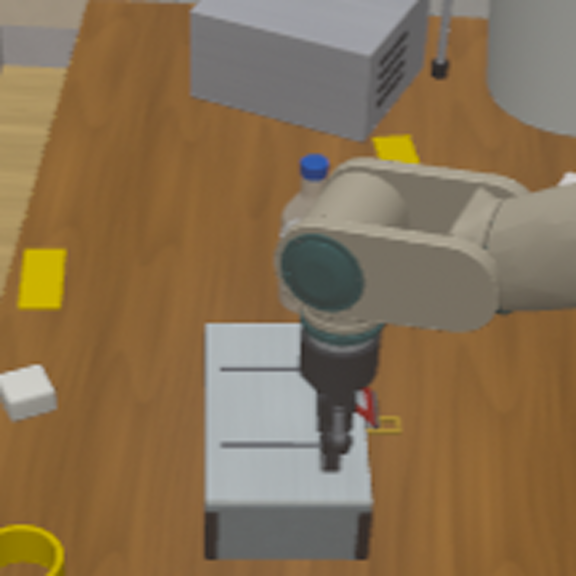

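View pics/scene18c.png

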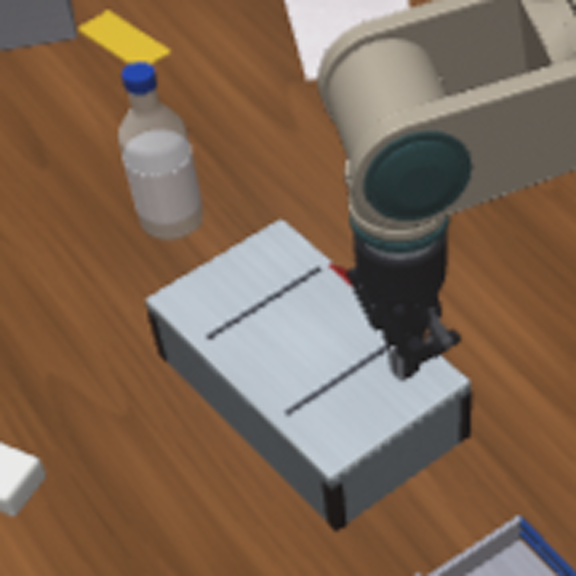

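Call:
step_arm --pt "0 -2 0 0" --pt "0 -5 0 0" --pt "0 -7 0.5 0" --pt "0 -7 2.6 0" --pt "2 -7 2.6 0" --pt "5 -7 2.6 0" --pt "8 -7 2.6 0" --pt "9.5 -7 2.6 0" --pt "9.5 -7 2.6 0" --pt "9.5 -7 2.6 0"

```text
clock: 26.77
tcp_pos: [551.2, -247.5, 168.5]
tcp_rot: [-1.25, 1.143, -1.142]
force: [-0.4, -0.4, 0.7]
finger_gap: 0.2
```

```bash
python3 st.py 19 side scene wrist
```

```text
[-18.2  -0.2 168.5] [-0.48  0.31  1.27  0.    1.56  1.  ] 26.7667 [-0.4 -0.4  0.7] 0.2
```

View pics/side19c.png

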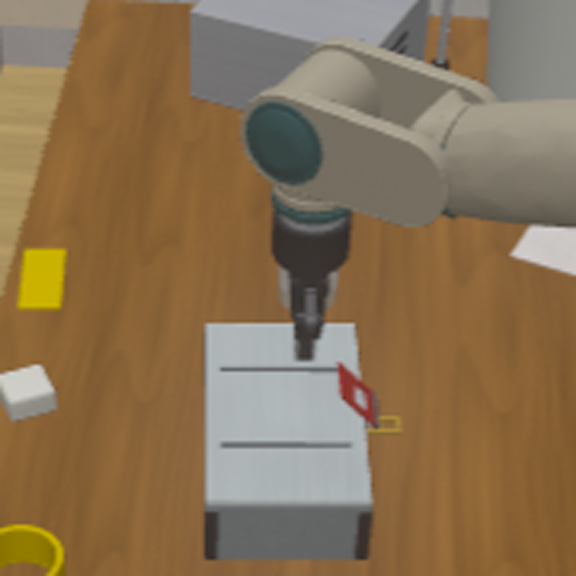

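View pics/wrist19.png

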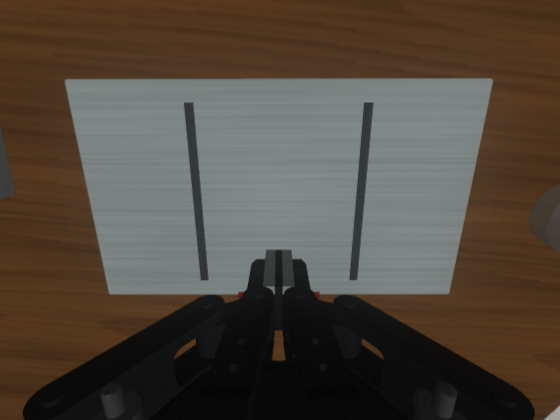

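Call:
step_arm --pt "0 2 0 0" --pt "0 3.7 0 0" --pt "0 3.7 -1 0" --pt "0 3.7 -2 0" --pt "0 3.6 -2.8 0" --pt "0 3.3 -3.5 0" --pt "0 3.1 -4.2 0" --pt "0 2.9 -4.8 0" --pt "0 2.8 -5.4 0" --pt "0 2.7 -6 0" --pt "0 2.7 -6.6 0"

```text
clock: 27.83
tcp_pos: [485.1, -253.4, 142.1]
tcp_rot: [-1.251, 1.141, -1.142]
force: [0.2, 0.3, 0.4]
finger_gap: -0.1
```

```bash
python3 st.py 20 side scene
```

```text
[-84.6  -0.  142.1] [-0.55  0.17  1.49 -0.    1.48  0.93] 27.8333 [0.2 0.3 0.4] -0.1
```

View pics/side20c.png

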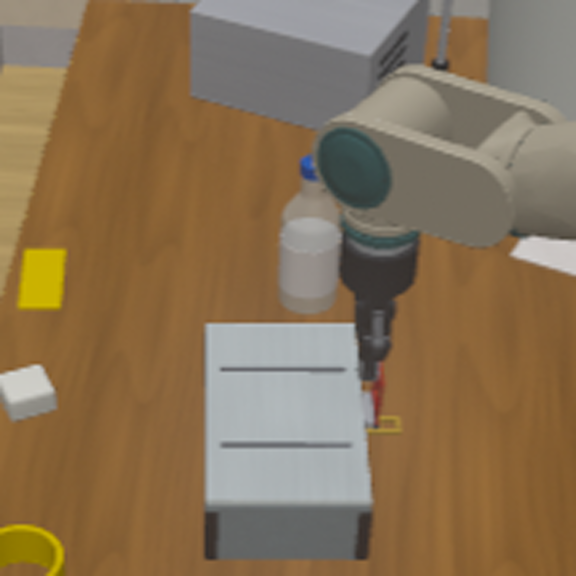

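View pics/scene20c.png

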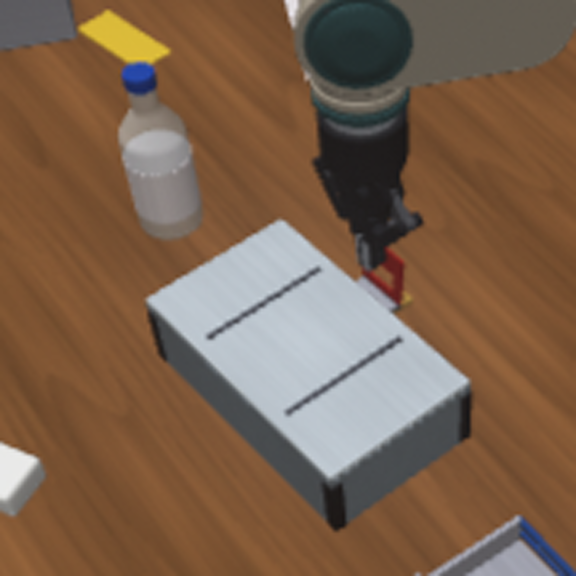

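Strap is upright. Push on 25 mm.

Call:
step_arm --pt "0 0 -0.7 0" --pt "0 0 -1.4 0" --pt "0 0 -2.1 0" --pt "0 0 -2.8 0" --pt "0 0 -2.8 0" --pt "0 0 -1 0" --pt "0 -2 0 0" --pt "0 -4 0 0" --pt "0 -4 0 0" --pt "0 -4 0 0" --pt "0 -4 0 0" --pt "0 -4 0 0"

```text
clock: 28.93
tcp_pos: [485.0, -253.1, 180.5]
tcp_rot: [-1.252, 1.143, -1.14]
force: [-0.1, -0.7, -0.3]
finger_gap: -0.1
```

```bash
python3 st.py 21 side scene
```

```text
[-84.7   0.3 180.5] [-0.55  0.15  1.44 -0.    1.56  0.93] 28.9333 [-0.1 -0.7 -0.3] -0.1
```

View pics/side21c.png

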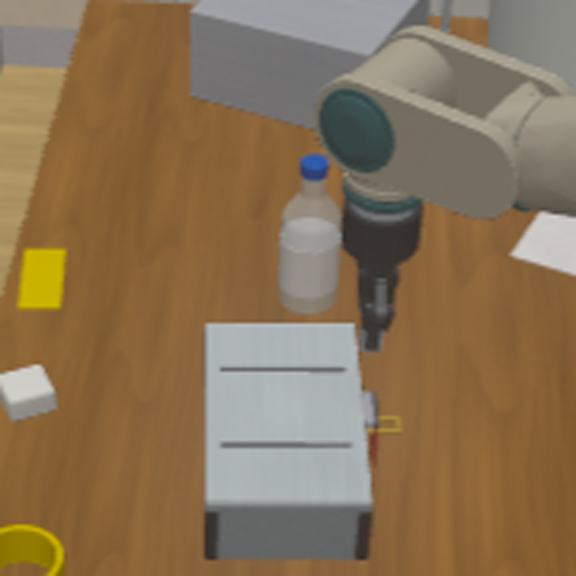

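View pics/scene21c.png

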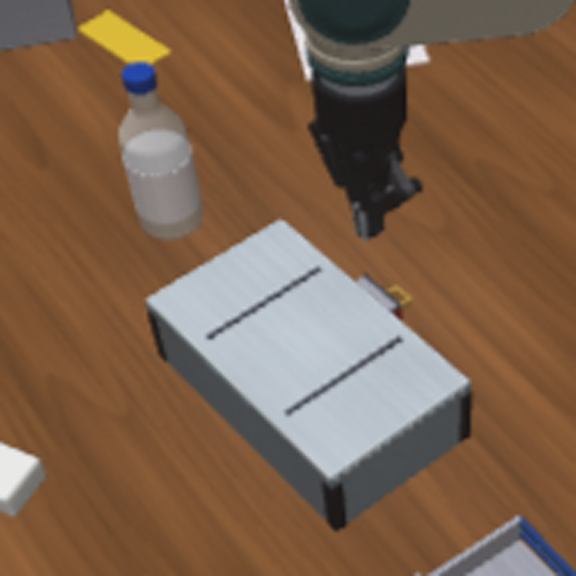

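Call:
step_arm --pt "-3 -0.5 0 0" --pt "-6.5 -1 0 0" --pt "-10 -2 0 0" --pt "-13.5 -2 0 0" --pt "-17 -2 0 0" --pt "-20.5 -2 0 0" --pt "-24 -2 0 0" --pt "-27.5 -2 -0.4 0" --pt "-31 -2 -0.8 0" --pt "-34.5 -2 -1.2 0" --pt "-38 -2 -1.4 0" --pt "-41 -2 -1.5 0" --fingers -0.45

```text
clock: 30.03
tcp_pos: [432.1, 155.5, 201.4]
tcp_rot: [-1.252, 1.141, -1.141]
force: [0.6, 0.3, 0.7]
finger_gap: 61.6
```

```bash
python3 -c "
from h import *
plan([(431,173,200)],0.092)"
```

```text
t 30.03 tcp [432.1 155.5 201.4] yaw 0.092 down [-0.  0. -1.] gap 61.6
[431 173 200] -> [-1.75  0.14  0.05] twist 0.0
```

Call:
step_arm --pt "-1.7 0 0 0" --pt "-1.7 0 0 0" --pt "-1.7 0 0 0"

```text
clock: 30.28
tcp_pos: [431.2, 170.9, 201.2]
tcp_rot: [-1.253, 1.14, -1.14]
force: [0.1, -0.3, 0.0]
finger_gap: 61.7
```

```bash
python3 st.py 22 wrist scene side; python3 -c "
from h import *
plan([],0)
a=load('scene22')['image'][180:280,310:430][...,::-1]; b=load('side22')['image'][230:330,300:420][...,::-1]
cv2.imwrite('pics/pin22.png',np.hstack([cv2.resize(np.ascontiguousarray(q),None,fx=3.3,fy=3.3,interpolation=2) for q in (a,b)]))"
```

```text
[-99.4 427.4 201.2] [ 0.3  -0.1   1.65 -0.    1.59  1.78] 30.2833 [ 0.1 -0.3  0. ] 61.7
t 30.43 tcp [431.7 169.6 201.5] yaw 0.09 down [-0. -0. -1.] gap 61.7
```

View pics/wrist22.png

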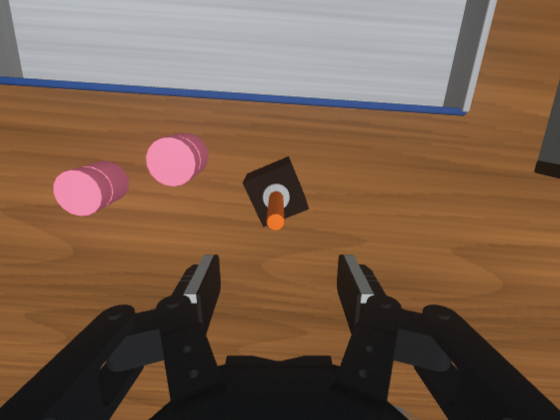

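View pics/pin22.png

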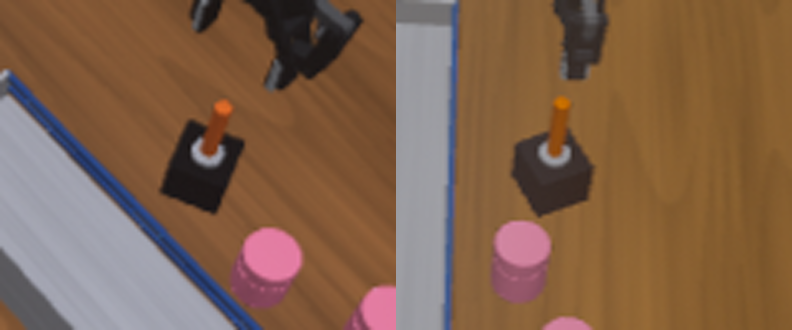

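```bash
python3 -c "
from h import *
d=load('wrist22');print(onz(d,[(276,222)],118).round(1),onz(d,[(276,196)],50).round(1)); plan([(431.5,173,98)],0.092)"
```

```text
[[430.9 173.2 118. ]] [[431.7 173.8  50. ]]
t 30.43 tcp [431.7 169.6 201.5] yaw 0.09 down [-0. -0. -1.] gap 61.7
[431.5 173.   98. ] -> [-0.35 10.35  0.02] twist -0.002
```

Call:
step_arm --pt "-0.35 2 0 0" --pt "-0.35 4.5 0 0" --pt "-0.35 7 0 0" --pt "-0.35 9 0 0" --pt "-0.35 10.2 0 0" --pt "-0.35 10.4 0 0" --pt "-0.35 10.4 0 0"

```text
clock: 31.02
tcp_pos: [431.1, 173.1, 97.3]
tcp_rot: [-1.252, 1.143, -1.142]
force: [0.1, 0.2, 0.4]
finger_gap: 62.1
```

```bash
python3 -c "
from h import *
plan([(431.3,173.2,98)],0.092)"
```

```text
t 31.02 tcp [431.1 173.1  97.3] yaw 0.09 down [-0.001 -0.001 -1.   ] gap 62.1
[431.3 173.2  98. ] -> [-0.01 -0.07  0.02] twist -0.002
```

Call:
step_arm --pt "0 0 0 0" --pt "0 0 0 0" --pt "0 0 0 0" --pt "0 0 0 0" --pt "0 0 0 0" --pt "0 0 0 0" --pt "0 0 0 0" --pt "0 0 0 0" --fingers 1 --force 50

```text
clock: 31.68
tcp_pos: [431.7, 174.2, 98.6]
tcp_rot: [-1.25, 1.14, -1.142]
force: [-0.7, -1.1, 7.0]
finger_gap: 12.5
```

Call:
step_arm --pt "0 -1 0 0" --pt "0 -2.5 0 0" --pt "0 -4.5 0 0" --pt "0 -7 0 0" --pt "0 -9.5 0 0" --pt "0 -11 0 0" --pt "0 -11 0 0"

```text
clock: 32.27
tcp_pos: [432.4, 174.5, 211.9]
tcp_rot: [-1.246, 1.138, -1.143]
force: [0.4, -0.5, -0.5]
finger_gap: 12.8
```

```bash
python3 st.py 23 wrist side; python3 -c "
from h import *
plan([(459,-256,210)],0.092)"
```

```text
[-97.8 430.9 211.9] [ 0.3  -0.11  1.63 -0.    1.61  1.78] 32.2667 [ 0.4 -0.5 -0.5] 12.8
t 32.37 tcp [431.1 174.  207.6] yaw 0.092 down [ 0. -0. -1.] gap 12.7
[ 459 -256  210] -> [43.08 -0.23 -1.17] twist -0.0
```

View pics/wrist23.png

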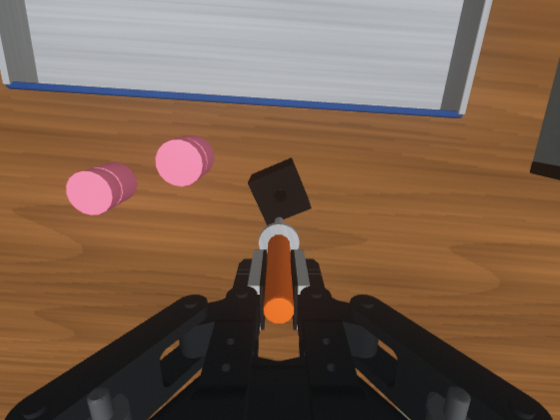

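View pics/side23.png

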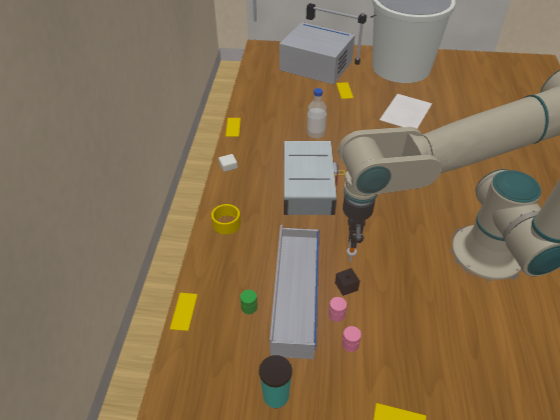

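Call:
step_arm --pt "2.5 0 0 0" --pt "6 0 0 0" --pt "9.8 0 0 0" --pt "13.6 0 0 0" --pt "17.4 0 0 0" --pt "21.2 0 -0.5 0" --pt "25 0 -0.8 0" --pt "28.8 0 -1 0" --pt "32.6 0 -1.1 0" --pt "36.4 0 -1.1 0" --pt "40 0 -1.1 0" --pt "42 0 -1.1 0"

```text
clock: 33.37
tcp_pos: [457.6, -248.2, 205.4]
tcp_rot: [-1.252, 1.146, -1.141]
force: [0.0, 0.2, -2.8]
finger_gap: 13.0
```

Call:
step_arm --pt "0.5 0 0 0" --pt "0.5 0 0 0" --pt "0.5 0 0 0"

```text
clock: 33.62
tcp_pos: [458.8, -249.3, 206.4]
tcp_rot: [-1.251, 1.144, -1.139]
force: [-0.0, 0.3, -1.0]
finger_gap: 13.0
```

```bash
python3 st.py 24 wrist scene side; python3 -c "
from h import *
plan([(459,-256,210)],0.092)
a=load('scene24')['image'][80:180,190:310][...,::-1]; b=load('side24')['image'][110:210,280:400][...,::-1]
cv2.imwrite('pics/pin24.png',np.hstack([cv2.resize(np.ascontiguousarray(q),None,fx=3.3,fy=3.3,interpolation=2) for q in (a,b)]))"
```

```text
[-110.4    6.4  206.4] [-0.57  0.06  1.48  0.    1.6   0.91] 33.6167 [-0.   0.3 -1. ] 13.0
t 33.77 tcp [ 459.3 -248.9  207.6] yaw 0.093 down [-0.  0. -1.] gap 12.7
[ 459 -256  210] -> [ 0.7  -0.24 -0.1 ] twist 0.001
```

View pics/wrist24.png

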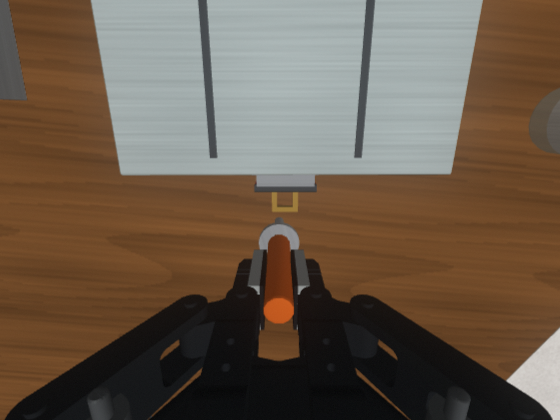

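View pics/pin24.png

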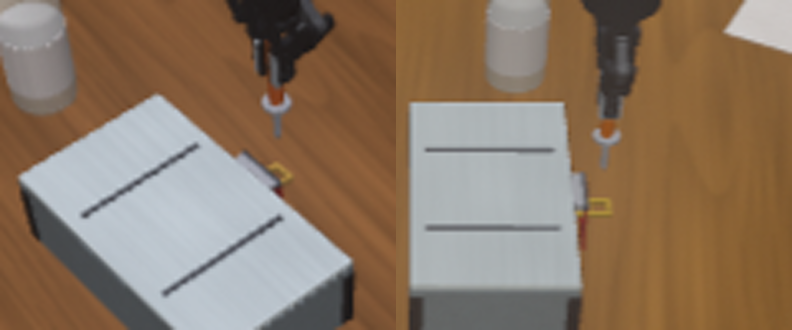

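```bash
python3 -c "
from h import *
d=load('wrist24');b=np.ascontiguousarray(d['image'][150:270,210:350][...,::-1])
cv2.imwrite('pics/w24c.png',cv2.resize(b,None,fx=5,fy=5,interpolation=2))
print(proj(d,[W(p,*CASE) for p in [(-110.5,0,60),(-118.5,7.5,60),(-118.5,-7.5,60),(-102.5,0,60)]]))
print(proj(d,[(459.3,-248.9,207.6-52),(459.3,-248.9,207.6-92)]))"
```

```text
[[286.065589   198.05388138]
 [278.2153073  206.02688843]
 [293.79308074 206.02729106]
 [286.1286275  189.93826633]]
[[278.84971777 239.05367276]
 [278.88145229 217.63346474]]
```

View pics/w24c.png

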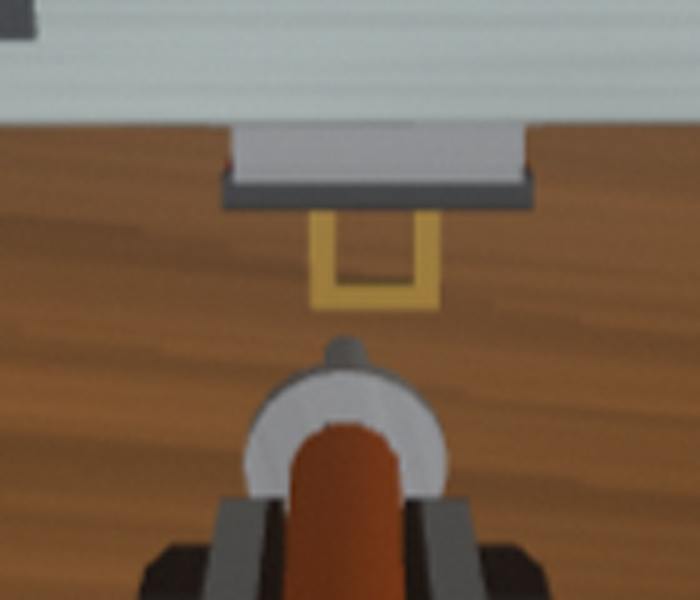

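```bash
python3 -c "
from h import *
d=load('wrist24')
for n in ['wrist24']:
  p=onz(d,[(284.9,207)],60)[0]; pc=incase(p); e=W((pc[0]+8,pc[1],60),*CASE); print(pc,e)
plan([(e[0],e[1],160)],0.092)"
```

```text
[-119.48592302    1.05659689   60.        ] [ 458.28848287 -254.79011372   60.        ]
t 33.77 tcp [ 459.3 -248.9  207.6] yaw 0.093 down [-0.  0. -1.] gap 12.7
[ 458.3 -254.8  160. ] -> [ 0.58  4.76 -0.16] twist 0.001
```

Call:
step_arm --pt "0.3 1 -0.1 0" --pt "0.6 2.5 -0.1 0" --pt "0.6 3.8 -0.1 0" --pt "0.6 4.2 -0.1 0" --pt "0.6 4.2 -0.1 0" --pt "0.6 4.2 -0.1 0"

```text
clock: 34.27
tcp_pos: [458.9, -256.0, 166.0]
tcp_rot: [-1.251, 1.141, -1.141]
force: [0.3, 0.3, -1.8]
finger_gap: 12.8
```

```bash
python3 st.py 25 wrist scene side; python3 -c "
from h import *
plan([(458.5,-255.5,160)],0.092)
a=load('scene25')['image'][100:160,240:310][...,::-1]; b=load('side25')['image'][140:200,310:380][...,::-1]
cv2.imwrite('pics/pin25.png',np.hstack([cv2.resize(np.ascontiguousarray(q),None,fx=5.5,fy=5.5,interpolation=2) for q in (a,b)]))
d=load('wrist25');b=np.ascontiguousarray(d['image'][150:270,210:350][...,::-1])
cv2.imwrite('pics/w25c.png',cv2.resize(b,None,fx=5,fy=5,interpolation=2))"
```

```text
[-111.    -0.2  166. ] [-0.58  0.1   1.52 -0.    1.52  0.9 ] 34.2667 [ 0.3  0.3 -1.8] 12.8
t 34.42 tcp [ 459.2 -256.4  166.8] yaw 0.092 down [ 0.001 -0.001 -1.   ] gap 12.8
[ 458.5 -255.5  160. ] -> [-0.09  0.68 -0.06] twist 0.0
```

View pics/w25c.png

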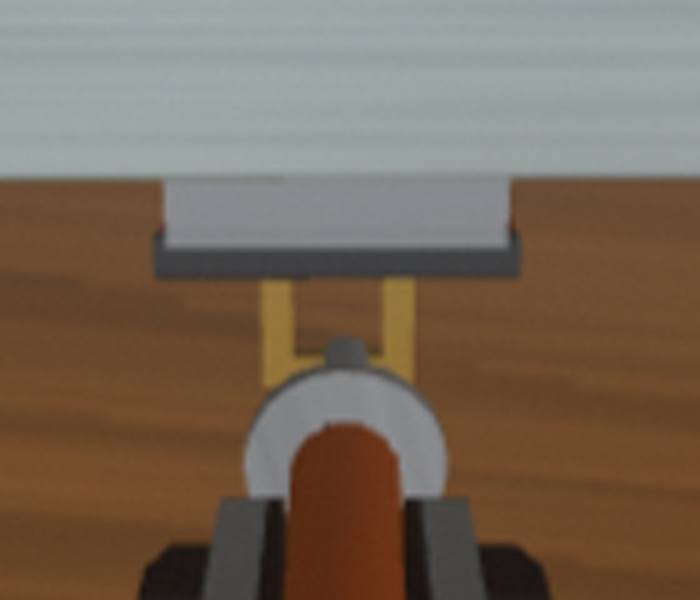

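View pics/pin25.png

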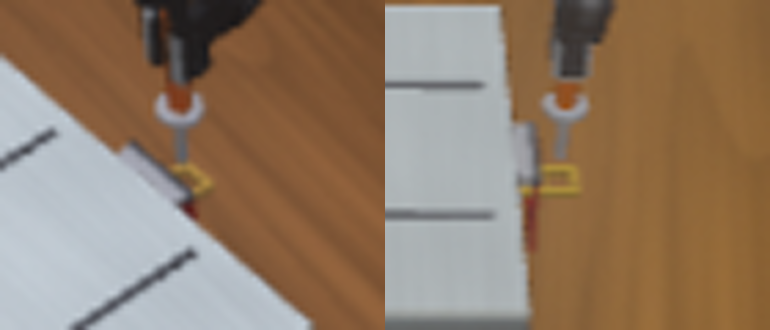

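```bash
python3 -c "
from h import *
d=load('wrist25')
p=onz(d,[(277.6,221)],60)[0]; pc=incase(p); e=W((pc[0]+8,pc[1],60),*CASE); print(pc,e)
plan([(e[0],e[1],112)],0.092)
print(proj(load('side25'),[(459,-256.2,166.5-92),(459,-256.2,166.5-52)]),proj(load('scene25'),[(459,-256.2,166.5-92)]))"
```

```text
[-118.86529457    1.03382181   60.        ] [ 458.90857903 -254.75577518   60.        ]
t 34.42 tcp [ 459.2 -256.4  166.8] yaw 0.092 down [ 0.001 -0.001 -1.   ] gap 12.8
[ 458.9 -254.8  112. ] -> [-0.17  5.48 -0.02] twist 0.0
[[341.24917675 169.0357602 ]
 [342.2244946  159.88309706]] [[273.01345048 129.12521238]]
```

Call:
step_arm --pt "-0.15 0.3 0 0" --pt "-0.15 0.8 0 0" --pt "-0.15 1.3 0 0" --pt "-0.15 1.8 0 0" --pt "-0.15 2.2 0 0" --pt "-0.15 2.2 0 0"

```text
clock: 34.92
tcp_pos: [458.1, -254.5, 142.3]
tcp_rot: [-1.252, 1.143, -1.14]
force: [-0.3, -0.5, -0.8]
finger_gap: 12.8
```

```bash
python3 st.py 26 wrist scene side; python3 -c "
from h import *
plan([(458.5,-255.2,112)],0.092)
a=load('scene26')['image'][100:160,240:310][...,::-1]; b=load('side26')['image'][140:200,310:380][...,::-1]
cv2.imwrite('pics/pin26.png',np.hstack([cv2.resize(np.ascontiguousarray(q),None,fx=5.5,fy=5.5,interpolation=2) for q in (a,b)]))"
```

```text
[-111.6    1.4  142.3] [-0.58  0.11  1.55 -0.    1.48  0.9 ] 34.9167 [-0.3 -0.5 -0.8] 12.8
t 35.07 tcp [ 458.7 -254.8  143.9] yaw 0.092 down [ 0. -0. -1.] gap 12.8
[ 458.5 -255.2  112. ] -> [ 0.04  3.19 -0.02] twist -0.0
```

View pics/pin26.png

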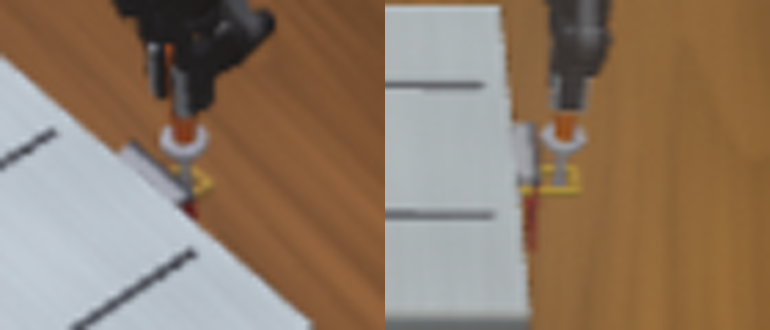

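Call:
step_arm --pt "0 0.5 0 0" --pt "0 1 0 0" --pt "0 1.5 0 0" --pt "0 2 0 0" --pt "0 2.4 0 0" --pt "0 2.7 0 0" --pt "0 2.9 0 0" --pt "0 2.9 0 0"

```text
clock: 35.73
tcp_pos: [458.5, -254.6, 114.2]
tcp_rot: [-1.251, 1.142, -1.141]
force: [-0.2, 0.6, -0.3]
finger_gap: 12.9
```

Call:
step_arm --pt "0 0.15 0 0" --pt "0 0.2 0 0" --pt "0 0.2 0 0"

```text
clock: 35.98
tcp_pos: [458.7, -254.8, 112.8]
tcp_rot: [-1.251, 1.141, -1.141]
force: [0.7, -0.2, -1.1]
finger_gap: 12.9
```

Call:
step_arm --pt "0 0.15 0 0" --pt "0 0.2 0 0" --pt "0 0.2 0 0"

```text
clock: 36.23
tcp_pos: [459.0, -255.0, 112.6]
tcp_rot: [-1.251, 1.14, -1.142]
force: [-3.8, 2.2, 8.8]
finger_gap: 12.4
```

Collar is on the eye. Back off a hair and open gently, then look.

Call:
step_arm --pt "0 -0.15 0 0" --pt "0 -0.15 0 0"

```text
clock: 36.4
tcp_pos: [458.9, -254.9, 112.8]
tcp_rot: [-1.251, 1.14, -1.142]
force: [-1.2, 0.4, 0.3]
finger_gap: 12.7
```

Call:
step_arm --pt "0 0 0 0" --pt "0 0 0 0" --pt "0 0 0 0" --pt "0 0 0 0" --pt "0 0 0 0" --pt "0 0 0 0" --pt "0 0 0 0" --fingers -0.3

```text
clock: 36.98
tcp_pos: [458.7, -254.8, 112.3]
tcp_rot: [-1.251, 1.141, -1.141]
force: [0.4, -0.4, 0.1]
finger_gap: 55.7
```

```bash
python3 st.py 27 wrist scene side; python3 -c "
from h import *
a=load('scene27')['image'][100:160,240:310][...,::-1]; b=load('side27')['image'][140:200,310:380][...,::-1]
cv2.imwrite('pics/pin27.png',np.hstack([cv2.resize(np.ascontiguousarray(q),None,fx=5.5,fy=5.5,interpolation=2) for q in (a,b)]))"
```

```text
[-111.1    1.   112.3] [-0.58  0.14  1.59 -0.    1.41  0.9 ] 36.9833 [ 0.4 -0.4  0.1] 55.7
```

View pics/pin27.png

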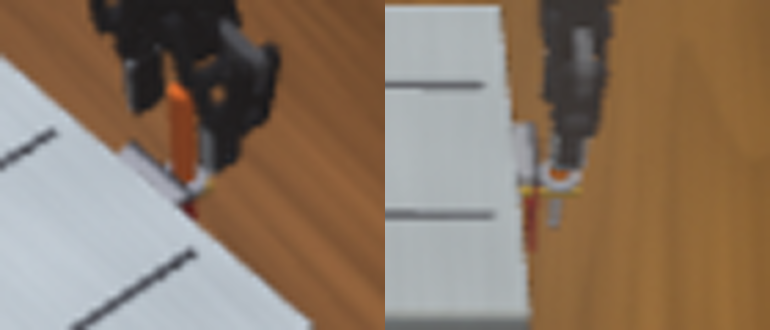

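View pics/wrist27.png

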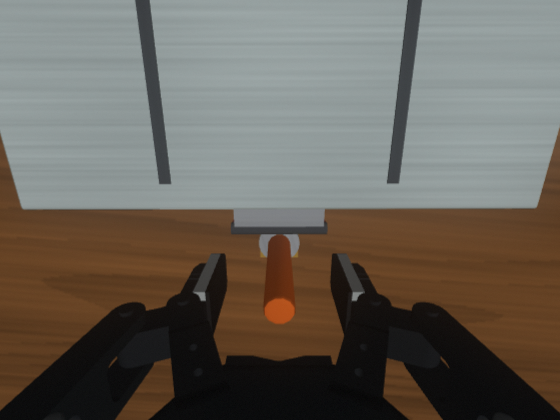

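Pin is free, upright, collar on the eye. Rise straight up and clear away.

Call:
step_arm --pt "0 -1 0 0" --pt "0 -3 0 0" --pt "0 -6 0 0" --pt "0 -9.5 0 0" --pt "0 -13 0 0" --pt "0 -15 0 0" --pt "0 -15 -2 0" --pt "-3 -15 -4 0" --pt "-6 -15 -4 0" --pt "-9 -15 -4 0" --pt "-12 -15 -4 0" --pt "-12 -15 -4 0"

```text
clock: 38.13
tcp_pos: [407.5, -135.5, 263.7]
tcp_rot: [-1.251, 1.137, -1.14]
force: [0.0, -0.1, 0.9]
finger_gap: 55.5
```

```bash
python3 st.py 28 wrist scene side; python3 -c "
from h import *
a=load('scene28')['image'][90:180,210:310][...,::-1]; b=load('side28')['image'][120:210,280:380][...,::-1]
cv2.imwrite('pics/pin28.png',np.hstack([cv2.resize(np.ascontiguousarray(q),None,fx=4,fy=4,interpolation=2) for q in (a,b)]))
e=W((-110.5,0.5,60),*CASE)
print(proj(load('scene28'),[e,e+[0,0,72]]),proj(load('side28'),[e,e+[0,0,72],e-[0,0,40]]))"
```

```text
[-151.1  124.5  263.7] [-0.41 -0.23  1.64  0.    1.73  1.07] 38.1333 [ 0.  -0.1  0.9] 55.5
[[273.23496064 132.61038265]
 [272.55626359 115.76167111]] [[340.80324651 172.45899704]
 [342.55888385 155.96046743]
 [339.87188668 181.21141279]]
```

View pics/pin28.png

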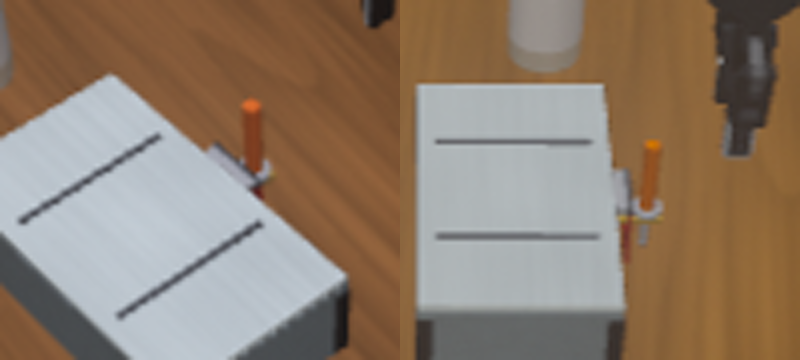

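View pics/scene28.png

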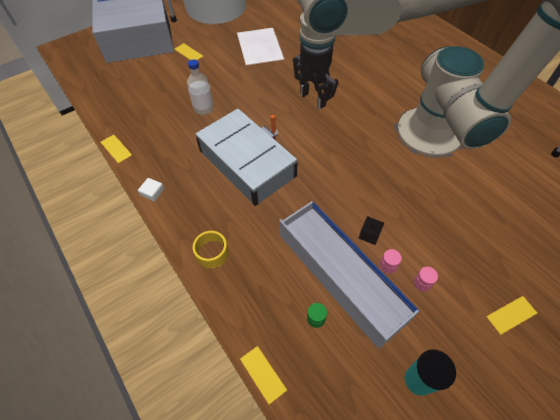

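```bash
python3 -c "
from h import *
print(manip.get_state()['dq'].round(4)); print(manip.job_done())"
```

```text
[-0.0204  0.0204 -0.0054  0.0005 -0.0037 -0.0005]
the job is handed in; nothing more can be done
None
```

The job is handed in at about 38 s of the 210 s. All three jars on the riser (there was no fourth) stood upright and released on the case floor before I shut the lid. I then swung the hasp down over the staple and dropped the pin through the eye.

- **Pin:** in the last images its top was within about 1 px of where an upright, fully seated pin should appear in both the scene and side views. The shank is visible below the eye.
- **Lid and hasp:** the lid looks flat in both views. The fingertip stopped at z ≈ 84 mm, which is the shut height. I judged the hasp only by eye, as red hanging below the staple.
- **Bystanders:** the tape, tumbler and water bottle look unmoved, and the pink and green look-alikes were not touched. The gripper was well clear of everything.
- **Disagreement:** the estimates of the eye's position differed by about 2 mm. I steered mainly by the wrist-camera value, and the pin went in without side force.
- **Not checked:** the jars could not be seen once the lid was shut.

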